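# Pack the last glaze bottle and close up the case

### The arm

A 7-joint arm with a two-finger parallel gripper is mounted at the origin on the work surface. World frame = base frame: x ahead of the robot, y to its left, z up, the work surface at z = 0. Lengths are in mm, angles in rad, forces in N, time in s.
With the tool pointing down it reaches from about 400 to 850 mm from the base axis. Payload 6.9 kg.
Tool frame: the origin (TCP) lies on the centre line of the jaws, within the pads' length; the fingertips stand 8 mm ahead of it and the grasp point (between the pads) lies 11 mm behind it; x points along the fingers, y is the direction in which the jaws open and shut, and the axes are right-handed (so a half turn about x gives the same grasp; the last joint's range is limited). The gripper opens to 85 mm and grips with 20 to 120 N. Pads are 22 mm wide; open, the fingers measure 114 mm over their backs; the gripper's body (76 mm by 85 mm) begins 54 mm behind the grasp point. The pads swing forward as they close: fully open they stand 13 mm farther back than shut.
Start: joints at [1.417, 0.507, -0.238, 1.5, 0.126, 1.149, -0.155], TCP at [159.921, -604.183, 239.275] pointing down, gripper open.
Joint ranges: [-3.08, 3.08], [-0.24, 2.05], [-1.43, 1.35], [0, 2.5], [-1.52, 4.66], [0.17, 1.96], [-2.89, 2.89]. Speed limits (rad/s): [2.39, 2.39, 3.14, 3.14, 3.14, 3.14, 3.14].

### API

Orientations are given as a rotation vector (axis times angle).
In Python, from cell import bot gives the robot as it stands.
- The arm moves only by the shell command python3 -m jog 'ROWS'. ROWS is JSON, a list of rows, each an object with "twist": the turn, a rotation vector about the tool's x, y, z in rad, a list of three; "offset": the shift along the tool's x, y, z in cm, a list of three; "gripper": the opening in per cent of the stroke, from 0 (shut) to 100 (fully open). In form: [{"twist": [wx, wy, wz], "offset": [dx, dy, dz], "gripper": gripper}, ...]. A call has 1 to 20 rows; each row shifts and turns the commanded pose from where the row before left it, along the tool's axes as they then stand; what a row does not reach is not made up. A row lasts 1/8 s, in which the tool goes at most 62.5 mm and 10.7 degrees, less where a joint would pass 70% of its speed; a pose out of reach is approached as far as the arm can. A call with a gripper value outside its range is refused whole. The fingers move at their own pace and stop on an object; the grip force is fixed at half the most. Time passes only in rows, so rows that do not move let the fingers close. It gives the time, the measured TCP pose, the force and the opening at its end, in the units of the state.
- bot.get_obs(): the state, without advancing time (a new reading comes with each control period).
- bot.camera(name): name is "scene" or "top" or "wrist"; returns the picture (384x512x3 uint8, red, green, blue); there is no depth.
- bot.calibration(name): a dict with "fx", "fy", "cx", "cy" (pixels), "dist_coeffs" ([k1, k2, p1, p2, k3] as OpenCV has them; the pictures are not rectified), "T" (4x4, takes a point from camera to world coordinates). Camera axes: x right, y up, looking along -z (the intrinsics and any distortion apply to the point x, -y, -z); pixel columns grow to the right and rows downward; lengths in mm; the calibration is good to about 2 mm. A picture is of the moment at which its call begins: read the wrist's pose just before it. calibration takes no time and is no camera call; for the wrist camera it gives the pose at the moment of the call.
- bot.sign_off(): hands the job in, once; it reports no verdict.
The state is a dict: "t": time; "q": joint angles; "joint_vel": joint speeds; "effort": joint torques, N m; "tool_pos": TCP position; "ee_rot": TCP orientation; "contact_force": force on the tool from outside, world axes, zero at the start; "moment": the same for the moment, N m; "finger_gap": opening from 0.0 (shut) to 1.0 (fully open).
Only numpy, scipy, OpenCV 4.12 (cv2) and the standard library are available. Lean on these libraries where they do the work, as an engineer would, in place of code of your own. Each camera call takes 0.05 s, during which the arm holds its last target.

### The job

Put the glaze bottle that was left out on the bench back upright into the one empty compartment of the open wooden case, setting it down rather than dropping it in. Then swing the lid fully shut, and last of all fold the brass hasp on the lid's front down flat against the case. Leave the bottles already in the case, and the other things on the bench, where they are.

Things in the scene. Friction and masses are not known exactly. Their poses are not given: they have to be found in the camera images.
- bottle: The glaze bottle left out: white plastic with a teal band and teal cap, standing upright on the bench, 0.2 kg. Body 56 mm diameter, chamfered foot, straight up to 80 mm, shoulder narrowing to 92 mm, then the cap, 32 mm diameter, from 92 to 118 mm (top). Origin: centre of its underside; z up.
- case: Plywood glaze case, fixed, 145 mm deep (its x) by 211 mm wide (its y), open at the top: walls 9 mm thick, rim 98 mm above the bench. Origin: centre of its footprint at bench height; its front looks along its -x, roughly towards the robot.
- case_in (a point): Centre of the case's inner floor, 12 mm above the bench; axes as the case. Dividers 5 mm thick, rising 55 mm from the floor, make six compartments 61 mm square, centred at x = -33 and +33 mm and y = -66, 0 and +66 mm. Five hold bottles, one is empty.
- ring_mark: Ring of dried teal glaze, 50 mm across, flat on the floor of the empty compartment, at its centre within about 3 mm (only a stain: nothing to feel). It can be any of the six compartments. Origin: its centre.
- case_lid (a joint): Angle of the lid: 0 = shut, 1.57 = upright, at most 1.95 = leaning back; it starts open, 1.72 to 1.88. A hollow plywood cover 145 x 211 mm, 44 mm deep, 0.35 kg; shut, its flat top is 142 mm above the bench, 5 mm clear of seated bottles inside. Stiff hinge (0.4 N m): the lid stays at any angle and needs a push of 2 to 7 N near its front edge all the way to shut.
- case_hinge (a point): Middle of the lid's hinge line, which runs along the case's y at case x = +72.5 mm, 98 mm above the bench, on the case's back rim.
- lid_front (a point): Middle of the lid's upper front edge (145 mm from the hinge line, on the outer face, 44 mm above the lid's rim); moves with the lid.
- hasp (a joint): Angle of the brass hasp: 0 = folded down flat against the case's front (when the lid is shut), 1.57 = sticking straight out, up to 2.4; it starts at 1.0 to 1.5. A slotted flap 36 mm wide, 66 mm long, hinged across the middle of the lid's front (lid shut: case x = -76.5 mm, 116 mm above the bench). Stiff hinge: stays where left; 0.5 to 1 N at its free end moves it.
- hasp_tip (a point): Middle of the hasp's free end, a rolled edge 8 mm thick. Folded down it hangs 50 mm above the bench.
- staple (a point): Foot of the brass staple on the case's front face, 70 mm above the bench. The staple stands out 14 mm and comes through the hasp's slot (18 x 22 mm) as it folds down.
- packed0: Glaze bottle already packed in the case, same shape as the other, red band and cap. Origin: centre of its underside.
- packed1: Glaze bottle already packed in the case, same shape as the other, ochre band and cap. Origin: centre of its underside.
- packed2: Glaze bottle already packed in the case, same shape as the other, blue band and cap. Origin: centre of its underside.
- packed3: Glaze bottle already packed in the case, same shape as the other, green band and cap. Origin: centre of its underside.
- packed4: Glaze bottle already packed in the case, same shape as the other, mauve band and cap. Origin: centre of its underside.
- cup: White ceramic cup, 74 mm across, 85 mm tall, bystander on the bench (it and the left-out bottle may change sides). Origin: centre of its underside.
- paddle: Flat wooden paddle lying on the bench, 260 mm long, bystander.
- knife: Knife with a red handle lying on the bench, 190 mm long, bystander.
- rib: Dark wooden rib (flat plate 115 x 52 x 8 mm) lying on the bench, bystander.

How it is judged (in metres and radians):
On the way, in this order (a step that is already met when the one before it is completed fails the run):
1. the bottle stands upright on the floor of the empty compartment, released, with the lid still open (x of bottle in the frame of case between -0.042 and 0.042 m and y of bottle in the frame of case between -0.075 and 0.075 m and z of bottle in the frame of case between 0.006 and 0.017 m and angle between bottle's own z axis and vertical below 0.12 rad and contact force between the fingers and bottle below 0.1 N and value of joint case_lid above 1 rad), for 0.2 s.
2. the lid is fully shut, with the hasp not yet folded down (value of joint case_lid below 0.035 rad and value of joint hasp above 0.5 rad), for 0.1 s.
3. the hasp is folded down with the lid shut (value of joint case_lid below 0.035 rad and value of joint hasp below 0.15 rad), for 0.2 s.
At the end, for the whole second after the job is handed in: The left-out bottle and the five others stand upright (within 0.12 rad) on the case's floor in their compartments (underside within 6 mm of the floor), the bottle at rest; the lid is shut (joint under 0.035 rad, 5 mm at its front edge) and the hasp lies against the case (joint under 0.15 rad) (all of step 3 and x of bottle in the frame of case between -0.042 and 0.042 m and y of bottle in the frame of case between -0.075 and 0.075 m and z of bottle in the frame of case between 0.006 and 0.017 m and angle between each of bottle, packed0, packed1, packed2, packed3, packed4's own z axis and vertical below 0.12 rad and linear speed of bottle below 0.02 m/s and x of packed0 in the frame of case between -0.042 and 0.042 m and y of packed0 in the frame of case between -0.075 and 0.075 m and z of packed0 in the frame of case between 0.006 and 0.017 m and x of packed1 in the frame of case between -0.042 and 0.042 m and y of packed1 in the frame of case between -0.075 and 0.075 m and z of packed1 in the frame of case between 0.006 and 0.017 m and x of packed2 in the frame of case between -0.042 and 0.042 m and y of packed2 in the frame of case between -0.075 and 0.075 m and z of packed2 in the frame of case between 0.006 and 0.017 m and x of packed3 in the frame of case between -0.042 and 0.042 m and y of packed3 in the frame of case between -0.075 and 0.075 m and z of packed3 in the frame of case between 0.006 and 0.017 m and x of packed4 in the frame of case between -0.042 and 0.042 m and y of packed4 in the frame of case between -0.075 and 0.075 m and z of packed4 in the frame of case between 0.006 and 0.017 m); the robot touches nothing.
It fails at once if the bottle is dropped into the case (falls free from more than about 1 cm) (contact force between the fingers and bottle below 0.05 N and z of bottle in the frame of case above 0.016 m and linear speed of bottle above 0.45 m/s).
It fails at once if a bottle already in the case is shifted or lifted by more than 25 mm (distance of any of packed0, packed1, packed2, packed3, packed4 from where it was at the start of the episode above 0.025 m).
It fails at once if another thing on the bench is moved by more than 30 mm (distance of any of cup, paddle, knife, rib from where it was at the start of the episode above 0.03 m).
It also fails if it takes over 67 s, if anything falls off the work surface, if the arm or the gripper's body presses on something with over 40 N, if the wrist force passes 120 N, or if a joint passes its speed limit or range.

## Working session

There is one attempt and no reset: what is moved stays moved. The work goes in short steps, Python scripts to look and compute and a shell command to move; the robot and the scene stay as the last step left them, time stands still between calls to the robot, and variables do not carry over. Pictures are saved under pics/ and viewed, and the job is handed in when it is done.

```bash
ls; mkdir -p pics; python3 - <<'E'
from cell import bot
import cv2,json
o=bot.get_obs();print(o)
for n in ["scene","top","wrist"]:
    c=bot.calibration(n);print(n,c)
    im=bot.camera(n);cv2.imwrite(f"pics/{n}0.png",im[:,:,::-1])
E
```

```text
pics
{'t': 0.0, 'q': array([ 1.41750139,  0.50830807, -0.2375386 ,  1.50113754,  0.12570379,
        1.14889969, -0.15476811]), 'joint_vel': array([ 0.00087534,  0.00113007,  0.00244314, -0.00052875, -0.00036481,
        0.00037917, -0.00192343]), 'effort': array([-8.80441166e-05, -6.20581770e+01, -2.18633965e+00, -2.49649894e+01,
        1.27761718e-02,  1.20331938e-02, -7.32226158e-05]), 'tool_pos': array([ 159.75253585, -603.73063574,  238.44699929]), 'ee_rot': array([ 2.08386697,  0.2730963 , -2.08441562]), 'contact_force': array([ 0.30410811, -0.40952764,  0.18300173]), 'moment': array([ 0.04975264,  0.05985567, -0.01119751]), 'finger_gap': 1.001564080268492}
scene {'fx': 499.21450341846884, 'fy': 499.21450341846884, 'cx': 257.69483863998346, 'cy': 193.84083821644955, 'dist_coeffs': array([-0.09415286,  0.        ,  0.        ,  0.        ,  0.        ]), 'T': array([[ 6.09540070e-01,  7.08862068e-01, -3.54930235e-01,
         7.10110818e+01],
       [-7.92745627e-01,  5.47236168e-01, -2.68490127e-01,
        -3.53724913e+02],
       [ 3.90819501e-03,  4.45024882e-01,  8.9550967
[... 501 characters left out ...]
884e-03,  1.60138684e-01,  9.87089052e-01,
         1.11907855e+03],
       [ 0.00000000e+00,  0.00000000e+00,  0.00000000e+00,
         1.00000000e+00]])}
wrist {'fx': 293.8034739647142, 'fy': 293.8034739647142, 'cx': 257.26703533701317, 'cy': 196.43611306080655, 'dist_coeffs': array([-0.07066294,  0.        ,  0.        ,  0.        ,  0.        ]), 'T': array([[ 2.57489104e-01,  9.12893118e-01,  3.16742034e-01,
         2.41353275e+02],
       [-9.66279081e-01,  2.43948900e-01,  8.24237378e-02,
        -5.82432765e+02],
       [-2.02480788e-03, -3.27284416e-01,  9.44923707e-01,
         3.72485712e+02],
       [ 0.00000000e+00,  0.00000000e+00,  0.00000000e+00,
         1.00000000e+00]])}
```

View pics/scene0.png

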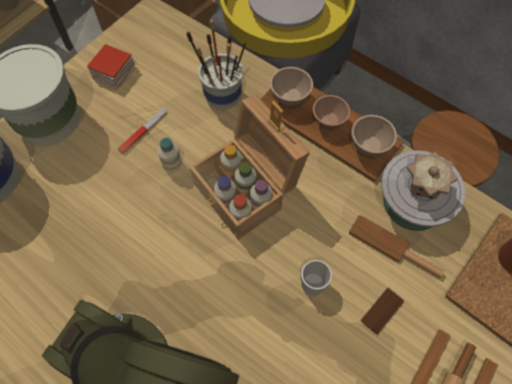

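View pics/top0.png

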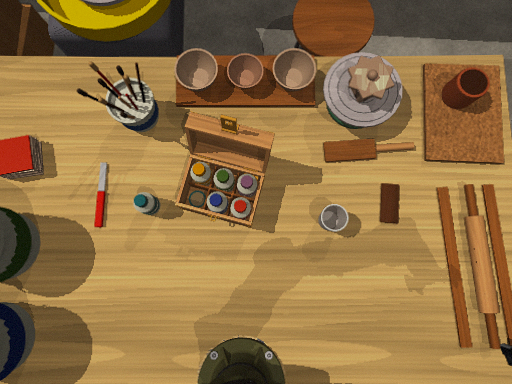

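View pics/wrist0.png

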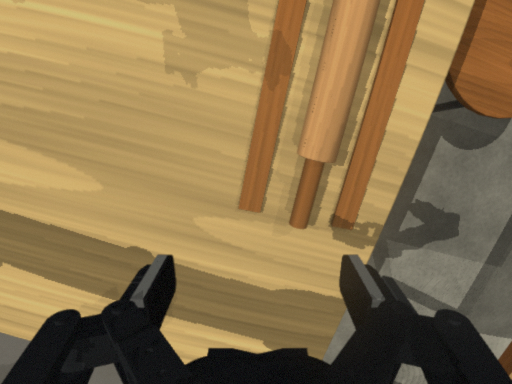

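The scene is clear in the top view. The left-out bottle is at about (146,203), left of the case. The empty compartment is the front-left one, with its ring at about (196,198). The lid is open behind and the cup is at (334,217). Next I'll measure the caps, ring and bottle.

```bash
cat > h.py <<'E'
import numpy as np,cv2
from cell import bot
def ray(c,uv):
    K=np.array([[c['fx'],0,c['cx']],[0,c['fy'],c['cy']],[0,0,1]])
    p=cv2.undistortPoints(np.array([[uv]],float),K,c['dist_coeffs'])[0,0]
    d=c['T'][:3,:3]@np.array([p[0],-p[1],-1]); return c['T'][:3,3],d/np.linalg.norm(d)
def onz(c,uv,z):
    o,d=ray(c,uv); return o+d*(z-o[2])/d[2]
def proj(c,P):
    K=np.array([[c['fx'],0,c['cx']],[0,c['fy'],c['cy']],[0,0,1]])
    P=np.atleast_2d(P); q=(P-c['T'][:3,3])@c['T'][:3,:3]; q=q*[1,-1,-1]
    return cv2.projectPoints(q,np.zeros(3),np.zeros(3),K,c['dist_coeffs'])[0][:,0]
def tri(c1,u1,c2,u2):
    o1,d1=ray(c1,u1);o2,d2=ray(c2,u2)
    s=np.linalg.lstsq(np.c_[d1,-d2],o2-o1,rcond=None)[0]
    a,b=o1+s[0]*d1,o2+s[1]*d2; return (a+b)/2,np.linalg.norm(a-b)
E
python3 - <<'E'
import cv2
a=cv2.imread('pics/top0.png')[100:240,80:280];cv2.imwrite('pics/top0z.png',cv2.resize(a,None,fx=4,fy=4,interpolation=cv2.INTER_CUBIC))
a=cv2.imread('pics/scene0.png')[90:240,140:320];cv2.imwrite('pics/scene0z.png',cv2.resize(a,None,fx=4,fy=4,interpolation=cv2.INTER_CUBIC))
E
```

```text
(no output)
```

View pics/top0z.png

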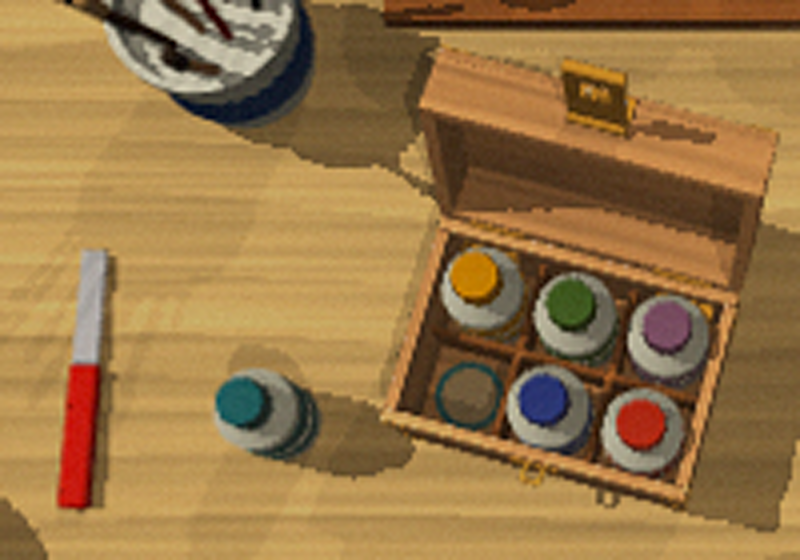

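View pics/scene0z.png

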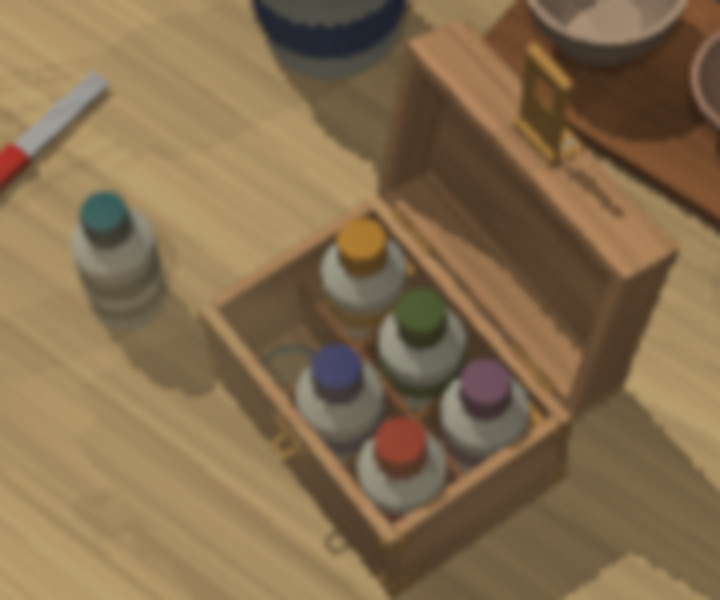

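```bash
cat > m.py <<'E'
from h import *
c=bot.calibration('top'); s=bot.calibration('scene')
f=lambda X,Y:((X+.5)/4-.5+80,(Y+.5)/4-.5+100)
g=lambda X,Y:((X+.5)/4-.5+140,(Y+.5)/4-.5+90)
hsv=None
capT={'och':(475,275),'gre':(571,303),'mau':(667,326),'blu':(544,397),'red':(641,424)}
capS={'och':(361,238),'gre':(421,310),'mau':(486,381),'blu':(337,367),'red':(401,440)}
grid={'och':(33,66),'gre':(33,0),'mau':(33,-66),'blu':(-33,0),'red':(-33,-66)}
A=[];B=[]
for k in capT:
    p=onz(c,f(*capT[k]),130);q=onz(s,g(*capS[k]),130);print(k,p[:2].round(1),q[:2].round(1),tri(c,f(*capT[k]),s,g(*capS[k]))[0].round(0))
    A.append(grid[k]);B.append((p[:2]+q[:2])/2)
    
for n,k in dict(fl=(387,413),fr=(685,500),br=(737,297),bl=(442,218)).items(): print(n,onz(c,f(*k),98)[:2].round(1))
for n,k in dict(fl=(205,310),fr=(392,538),br=(567,415),bl=(373,200)).items(): print(n,onz(s,g(*k),98)[:2].round(1))
A=np.array(A,float);B=np.array(B)
H=(A-A.mean(0)).T@(B-B.mean(0));th=np.arctan2(H[0,1]-H[1,0],H[0,0]+H[1,1])
R=np.array([[np.cos(th),-np.sin(th)],[np.sin(th),np.cos(th)]]);t=B.mean(0)-R@A.mean(0)
print('case',th,t, 'res',(A@R.T+t-B).round(1).tolist())
print('target',R@[-33,66]+t)
print('ring',onz(c,f(469,396),12)[:2], onz(s,g(290,368),12)[:2])
print('bottle',onz(c,f(242,402),118)[:2],onz(s,g(104,210),118)[:2],tri(c,f(242,402),s,g(104,210)))
print('hasp tip/hinge top', )
E
python3 m.py
```

```text
och [562.5 111.3] [566.4 112.4] [562. 109. 139.]
gre [543.7  48.1] [548.1  48.6] [543.  47. 138.]
mau [528.4 -14.7] [533.  -14.7] [528. -16. 137.]
blu [481.6  65. ] [484.   64.9] [482.  64. 134.]
red [463.9   2. ] [468.7   1.8] [465.   1. 137.]
fl [475.5 172.5]
fr [417.2 -26.4]
br [554.3 -61.7]
bl [609.4 139.1]
fl [475.8 172. ]
fr [424.4 -25.2]
br [558.5 -60.4]
bl [608.9 138.3]
case -0.2591406524980974 [515.03426929  56.91563729] res [[-0.6, 0.4], [1.0, 0.1], [-0.6, -0.6], [0.4, 0.4], [-0.1, -0.3]]
target [500.04862086 129.16818286]
ring [499.00931803 130.24825455] [507.67779557 134.95844292]
bottle [480.23762008 263.57108024] [485.11293663 265.56671868] (array([479.2266068 , 258.83819474, 131.59382844]), np.float64(2.3353360035577477))
hasp tip/hinge top
```

```bash
cat > w.py <<'E'
from h import *
from scipy.spatial.transform import Rotation as Ro
TH=-0.259
def st():
    o=bot.get_obs(); R=Ro.from_rotvec(o['ee_rot']).as_matrix(); return o,R
def des(tilt=0,sgn=1):
    # tool x down (tilted toward case +x), y along case y, z = x × y
    cx=np.array([np.cos(TH),np.sin(TH),0]);cy=sgn*np.array([-np.sin(TH),np.cos(TH),0])
    x=np.cos(tilt)*np.array([0,0,-1.])+np.sin(tilt)*cx
    return np.c_[x,cy,np.cross(x,cy)]
def plan(P,Rd):
    o,R=st()
    print('t',round(o['t'],2),'pos',o['tool_pos'].round(1),'F',o['contact_force'].round(1),'gap',round(float(o['finger_gap']),3))
    print('q',o['q'].round(2))
    print('now-tool offset cm',(R.T@(np.array(P)-o['tool_pos'])/10).round(2),'twist',Ro.from_matrix(R.T@Rd).as_rotvec().round(3))
    print('offset cm in desired frame',(Rd.T@(np.array(P)-o['tool_pos'])/10).round(2))
E
python3 - <<'E'
from w import *
o,R=st();print(R.round(3))
for s in (1,-1): plan([481,264,300],des(0,s))
c=bot.calibration('top')
for n,u in dict(tray1=(176,105),tray2=(315,105),cup=(334,217)).items(): print(n,onz(c,u,20)[:2].round(0))
E
```

```text
[[-0.     0.256 -0.967]
 [ 0.001 -0.967 -0.256]
 [-1.    -0.001  0.   ]]
t 0.15 pos [ 159.8 -603.9  238.7] F [ 0.4 -0.5  0.1] gap 1.001
q [ 1.42  0.51 -0.24  1.5   0.13  1.15 -0.15]
now-tool offset cm [ -6.04 -75.69 -53.26] twist [-2.624e+00 -2.000e-03  0.000e+00]
offset cm in desired frame [-6.13 92.12  8.82]
t 0.15 pos [ 159.8 -603.9  238.7] F [ 0.4 -0.5  0.1] gap 1.001
q [ 1.42  0.51 -0.24  1.5   0.13  1.15 -0.15]
now-tool offset cm [ -6.04 -75.69 -53.26] twist [0.518 0.    0.001]
offset cm in desired frame [ -6.13 -92.12  -8.82]
tray1 [781. 197.]
tray2 [ 780. -218.]
cup [ 445. -264.]
```

```bash
python3 -m jog '[{"twist":[0.13,0,0],"offset":[-3,0,-4],"gripper":100},{"twist":[0.13,0,0],"offset":[-3,0,-4],"gripper":100},{"twist":[0.13,0,0],"offset":[0,0,-4],"gripper":100},{"twist":[0.13,0,0],"offset":[0,0,-3],"gripper":100},{"twist":[0,0,0],"offset":[0,-5,0],"gripper":100},{"twist":[0,0,0],"offset":[0,-5,0],"gripper":100},{"twist":[0,0,0],"offset":[0,-5,0],"gripper":100},{"twist":[0,0,0],"offset":[0,-5,0],"gripper":100}]'; python3 - <<'E'
from w import *
plan([481,264,300],des(0,-1))
E
```

```text
t: 1.15
tool_pos: [359.9, -397.8, 299.0]
ee_rot: [-2.082, 0.273, 2.082]
contact_force: [1.7, 0.9, 0.0]
finger_gap: 0.998
t 1.15 pos [ 359.9 -397.8  299. ] F [1.7 0.9 0. ] gap 0.998
q [ 0.91  0.32 -0.16  1.63  0.06  1.19 -1.1 ]
now-tool offset cm [ -0.07 -67.06   5.38] twist [-0.002  0.     0.   ]
offset cm in desired frame [ -0.1  -67.07   5.24]
```

```bash
python3 -m jog '[{"twist":[0,0,0],"offset":[0,-5,0],"gripper":100},{"twist":[0,0,0],"offset":[0,-5,0],"gripper":100},{"twist":[0,0,0],"offset":[0,-5,0],"gripper":100},{"twist":[0,0,0],"offset":[0,-5,0],"gripper":100},{"twist":[0,0,0],"offset":[0,-5,0],"gripper":100},{"twist":[0,0,0],"offset":[0,-5,0],"gripper":100},{"twist":[0,0,0],"offset":[0,-5,0],"gripper":100},{"twist":[0,0,0],"offset":[0,-5,0],"gripper":100}]'; python3 - <<'E'
from w import *
plan([481,264,300],des(0,-1))
cv2.imwrite('pics/w1.png',bot.camera('wrist')[:,:,::-1])
E
```

```text
t: 2.15
tool_pos: [463.0, -11.6, 299.3]
ee_rot: [-2.082, 0.274, 2.082]
contact_force: [1.2, -0.5, 0.8]
finger_gap: 1.002
t 2.15 pos [463.  -11.6 299.3] F [ 1.2 -0.5  0.8] gap 1.002
q [ 0.29  0.21 -0.39  1.8   0.09  1.15 -1.97]
now-tool offset cm [ -0.07 -27.09   5.39] twist [-0.002 -0.    -0.   ]
offset cm in desired frame [ -0.07 -27.1    5.32]
```

View pics/w1.png

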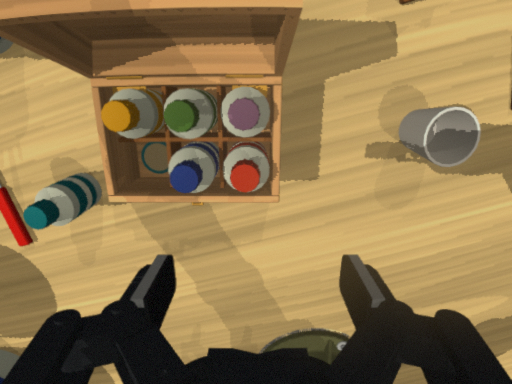

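```bash
python3 - <<'E'
from w import *
c=bot.calibration('wrist')
A=[];B=[]
for u,g in [((120,116),(33,66)),((181,115),(33,0)),((244,111),(33,-66)),((185,177),(-33,0)),((245,176),(-33,-66))]:
    p=onz(c,u,130)[:2];print(p.round(1));A.append(g);B.append(p)
A=np.array(A,float);B=np.array(B)
H=(A-A.mean(0)).T@(B-B.mean(0));th=np.arctan2(H[0,1]-H[1,0],H[0,0]+H[1,1])
R=np.array([[np.cos(th),-np.sin(th)],[np.sin(th),np.cos(th)]]);t=B.mean(0)-R@A.mean(0)
print(th,t,(A@R.T+t-B).round(1).tolist(),'target',R@[-33,66]+t)
print('ring',onz(c,(155,157),12)[:2],'bottle',onz(c,(41,214),118)[:2])
for u in [(107,203),(279,201),(281,77),(94,78)]: print(onz(c,u,98)[:2].round(1))
E
```

```text
[563.3 116. ]
[547.6  54.7]
[535.1  -7.9]
[485.   71.6]
[470.    8.7]
-0.24179578315317357 [516.9493539   63.01743912] [[1.5, 3.2], [1.4, 0.4], [-1.9, -1.1], [-0.1, -0.7], [-0.9, -1.9]] target [500.71281147 134.99920549]
ring [501.45775428 142.79112865] bottle [483.64336557 263.82374703]
[471.6 188.3]
[421.5 -19.4]
[558.5 -53.6]
[611.4 144.2]
```

```bash
python3 -m jog '[{"twist":[0,0,0],"offset":[0,-5,1],"gripper":100},{"twist":[0,0,0],"offset":[0,-5,1],"gripper":100},{"twist":[0,0,0],"offset":[0,-5,1],"gripper":100},{"twist":[0,0,0],"offset":[0,-5,1],"gripper":100},{"twist":[0,0,0],"offset":[0,-5,1.3],"gripper":100},{"twist":[0,0,0],"offset":[0,-2,0],"gripper":100},{"twist":[0,0,0],"offset":[0,0,0],"gripper":100},{"twist":[0,0,0],"offset":[0,0,0],"gripper":100},{"twist":[0,0,0],"offset":[0,0,0],"gripper":100}]'; python3 - <<'E'
from w import *
plan([482,263,300],des(0,-1))
import pickle;pickle.dump(bot.calibration('wrist'),open('c2.pkl','wb'))
cv2.imwrite('pics/w2.png',bot.camera('wrist')[:,:,::-1])
E
```

```text
t: 3.32
tool_pos: [481.9, 259.6, 299.4]
ee_rot: [-2.081, 0.277, 2.081]
contact_force: [0.1, 0.2, -0.5]
finger_gap: 1.005
t 3.33 pos [481.9 259.6 299.4] F [ 0.1  0.2 -0.5] gap 1.005
q [-0.19  0.36 -0.51  1.6   0.19  1.22 -2.57]
now-tool offset cm [-0.06 -0.33  0.07] twist [-0.005 -0.    -0.001]
offset cm in desired frame [-0.06 -0.33  0.07]
```

View pics/w2.png

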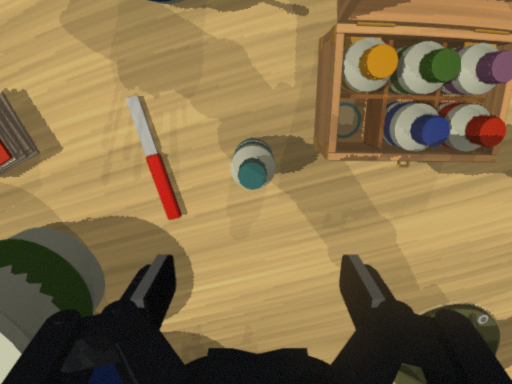

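```bash
python3 - <<'E'
from w import *
import pickle
c=pickle.load(open('c2.pkl','rb'))
im=cv2.imread('pics/w2.png');hsv=cv2.cvtColor(im,cv2.COLOR_BGR2HSV)
print('bottle cap',onz(c,(252.5,174),118)[:2], 'foot~',onz(c,(254,152),30)[:2])
A=[];B=[]
for u,g in [((381,62),(33,66)),((441,65),(33,0)),((498,68),(33,-66)),((429,131),(-33,0)),((486,132),(-33,-66))]:
    p=onz(c,u,130)[:2];print(p.round(1));A.append(g);B.append(p)
A=np.array(A,float);B=np.array(B)
H=(A-A.mean(0)).T@(B-B.mean(0));th=np.arctan2(H[0,1]-H[1,0],H[0,0]+H[1,1])
R=np.array([[np.cos(th),-np.sin(th)],[np.sin(th),np.cos(th)]]);t=B.mean(0)-R@A.mean(0)
print(th,t,(A@R.T+t-B).round(1).tolist(),'target',R@[-33,66]+t)
print('ring',onz(c,(349,120),12)[:2])
t=bot.calibration('top')
im=bot.camera('top');cv2.imwrite('pics/top2.png',im[:,:,::-1])
E
```

```text
bottle cap [484.57707171 264.13254696] foot~ [492.3668913  261.25032763]
[563.8 113.5]
[547.3  54.4]
[531.5  -5.9]
[485.2  73.1]
[468.9  10.3]
-0.27286887407122806 [516.53116525  63.56266763] [[2.3, 4.7], [1.0, 0.3], [-1.0, -3.0], [-0.4, -0.6], [-1.9, -1.4]] target [502.53879674 136.01412464]
ring [498.90566105 121.11612297]
```

```bash
python3 -m jog '[{"twist":[0,0,0],"offset":[4,-0.45,0.05],"gripper":100},{"twist":[0,0,0],"offset":[4,0,0],"gripper":100},{"twist":[0,0,0],"offset":[4,0,0],"gripper":100},{"twist":[0,0,0],"offset":[3,0,0],"gripper":100},{"twist":[0,0,0],"offset":[0,0,0],"gripper":100},{"twist":[0,0,0],"offset":[0,0,0],"gripper":100}]'; python3 - <<'E'
from w import *
plan([483,264,102],des(0,-1))
import pickle;c=bot.calibration('wrist');pickle.dump(c,open('c3.pkl','wb'))
print(proj(c,[st()[0]['tool_pos']+[0,0,-31]]))
cv2.imwrite('pics/w3.png',bot.camera('wrist')[:,:,::-1])
E
```

```text
t: 4.18
tool_pos: [482.8, 266.1, 150.5]
ee_rot: [-2.083, 0.273, 2.08]
contact_force: [0.8, 0.6, 0.8]
finger_gap: 1.002
t 4.17 pos [482.8 266.1 150.5] F [0.8 0.6 0.8] gap 1.002
q [-0.24  0.51 -0.46  1.82  0.29  0.88 -2.67]
now-tool offset cm [ 4.85  0.2  -0.07] twist [-0.003 -0.001  0.001]
offset cm in desired frame [ 4.85  0.19 -0.07]
[[257.04405835 237.55125106]]
```

View pics/w3.png

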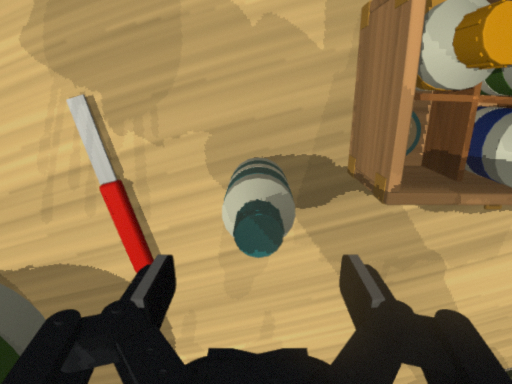

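```bash
python3 -m jog '[{"twist":[0,0,0],"offset":[2.5,0,-0.1],"gripper":100},{"twist":[0,0,0],"offset":[2.35,0,0],"gripper":100},{"twist":[0,0,0],"offset":[0,0,0],"gripper":100},{"twist":[0,0,0],"offset":[0,0,0],"gripper":20},{"twist":[0,0,0],"offset":[0,0,0],"gripper":20},{"twist":[0,0,0],"offset":[0,0,0],"gripper":20},{"twist":[0,0,0],"offset":[0,0,0],"gripper":20},{"twist":[0,0,0],"offset":[0,0,0],"gripper":20},{"twist":[0,0,0],"offset":[0,0,0],"gripper":20}]'; python3 - <<'E'
from w import *
plan([483,264,102],des(0,-1))
cv2.imwrite('pics/w4.png',bot.camera('wrist')[:,:,::-1])
E
```

```text
t: 5.35
tool_pos: [483.6, 265.8, 101.9]
ee_rot: [-2.083, 0.273, 2.08]
contact_force: [-0.6, -1.1, 5.7]
finger_gap: 0.356
t 5.35 pos [483.6 265.8 101.9] F [-0.6 -1.1  5.7] gap 0.356
q [-0.26  0.57 -0.43  1.87  0.33  0.77 -2.71]
now-tool offset cm [-0.01  0.19  0.01] twist [-0.002 -0.001  0.001]
offset cm in desired frame [-0.01  0.19  0.01]
```

View pics/w4.png

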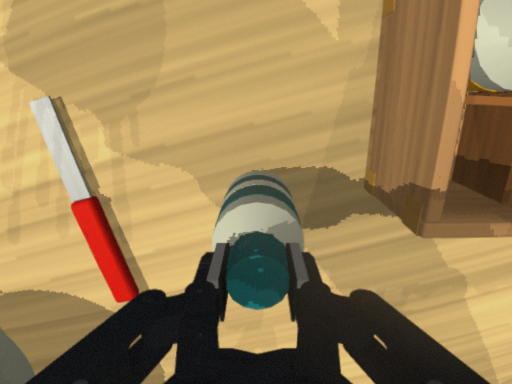

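```bash
python3 - <<'E'
from w import *
c=bot.calibration('wrist'); print(onz(c,(258,270),118), onz(c,(258,265),118))
plan([501,131,227],des(0,-1))
E
python3 -m jog '[{"twist":[0,0,0],"offset":[-2,0,0],"gripper":20},{"twist":[0,0,0],"offset":[-3,0,0],"gripper":20},{"twist":[0,0,0],"offset":[-3,0,0],"gripper":20},{"twist":[0,0,0],"offset":[-3,0,0],"gripper":20},{"twist":[0,0,0],"offset":[-1.5,0,0],"gripper":20},{"twist":[0,0,0],"offset":[0,0,0],"gripper":20},{"twist":[0,0,0],"offset":[0,0,0],"gripper":20}]'; python3 - <<'E'
from w import *
plan([501,131,227],des(0,-1))
E
```

```text
[490.35921744 263.39010582 118.        ] [492.97900342 262.69639059 118.        ]
t 5.4 pos [483.6 265.8 101.9] F [-1.  -0.9  6.6] gap 0.354
q [-0.26  0.57 -0.43  1.87  0.33  0.77 -2.71]
now-tool offset cm [-12.52  12.56  -5.18] twist [-0.002 -0.001  0.001]
offset cm in desired frame [-12.51  12.58  -5.14]
t: 6.28
tool_pos: [482.6, 265.1, 224.6]
ee_rot: [-2.081, 0.275, 2.084]
contact_force: [-0.3, 0.7, -2.3]
finger_gap: 0.351
t 6.28 pos [482.6 265.1 224.6] F [-0.3  0.7 -2.3] gap 0.351
q [-0.21  0.43 -0.49  1.72  0.23  1.05 -2.62]
now-tool offset cm [-0.23 12.48 -5.24] twist [-0.002  0.001 -0.001]
offset cm in desired frame [-0.24 12.5  -5.21]
```

```bash
python3 -m jog '[{"twist":[0,0,0],"offset":[-0.2,2,-1],"gripper":20},{"twist":[0,0,0],"offset":[0,3,-1.2],"gripper":20},{"twist":[0,0,0],"offset":[0,3,-1.2],"gripper":20},{"twist":[0,0,0],"offset":[0,2.5,-1],"gripper":20},{"twist":[0,0,0],"offset":[0,2,-0.8],"gripper":20},{"twist":[0,0,0],"offset":[0,0,0],"gripper":20},{"twist":[0,0,0],"offset":[0,0,0],"gripper":20},{"twist":[0,0,0],"offset":[0,0,0],"gripper":20}]'; python3 - <<'E'
from w import *
plan([501,131,227],des(0,-1))
import pickle;c=bot.calibration('wrist');pickle.dump(c,open('c5.pkl','wb'))
for n in('wrist','top','scene'):
    im=bot.camera(n)[:,:,::-1];cv2.imwrite(f'pics/{n}5.png',im)
    if n=='top': cv2.imwrite('pics/top5z.png',cv2.resize(im[100:240,80:280],None,fx=4,fy=4,interpolation=cv2.INTER_CUBIC))
    if n=='scene': cv2.imwrite('pics/scene5z.png',cv2.resize(im[90:240,140:320],None,fx=4,fy=4,interpolation=cv2.INTER_CUBIC))
E
```

```text
t: 7.28
tool_pos: [500.8, 132.6, 227.5]
ee_rot: [-2.082, 0.271, 2.083]
contact_force: [-0.2, -0.5, -1.2]
finger_gap: 0.354
t 7.28 pos [500.8 132.6 227.5] F [-0.2 -0.5 -1.2] gap 0.354
q [ 0.04  0.37 -0.48  1.79  0.2   1.02 -2.35]
now-tool offset cm [ 0.05  0.15 -0.07] twist [-0.     0.001  0.   ]
offset cm in desired frame [ 0.05  0.15 -0.07]
```

View pics/wrist5.png

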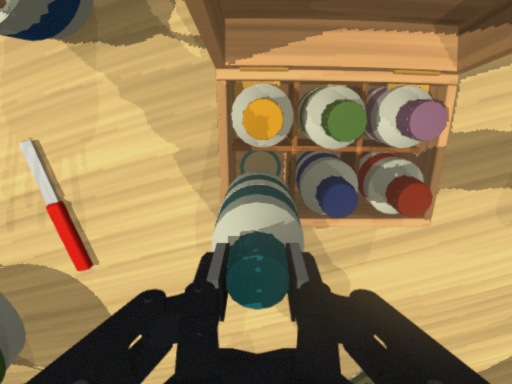

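View pics/top5z.png

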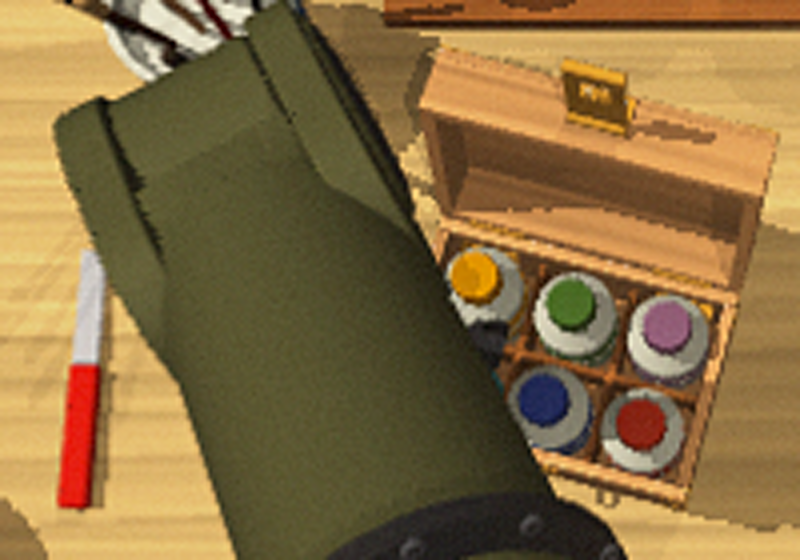

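View pics/scene5z.png

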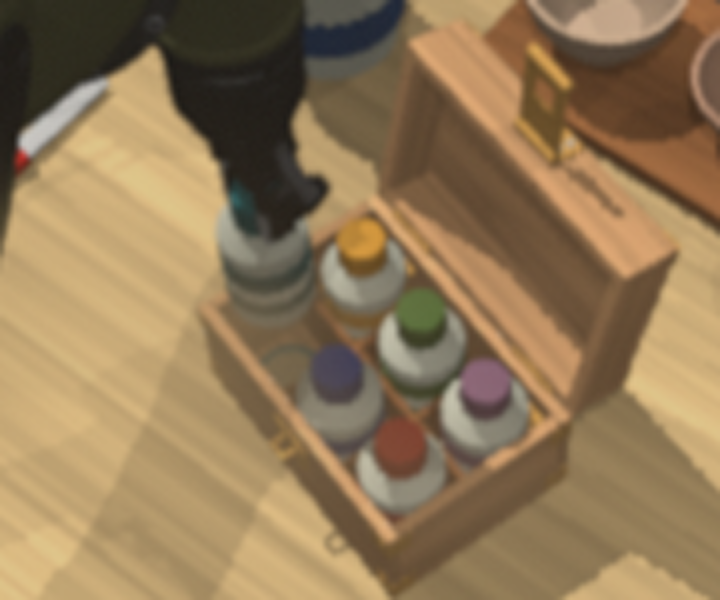

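```bash
python3 - <<'E'
from w import *
import pickle
c=pickle.load(open('c5.pkl','rb'))
im=cv2.imread('pics/wrist5.png')
cv2.imwrite('pics/w5z.png',cv2.resize(im[130:290,190:350],None,fx=3.75,fy=3.75,interpolation=cv2.INTER_CUBIC))
# predicted bottle circles on TCP axis
p=np.array([500.8,132.6]);a=np.linspace(0,2*np.pi,73)
for z,r in((125.5+80,28),(125.5+4,28),(125.5,25),(125.5+118,16)):
    P=np.c_[p[0]+r*np.cos(a),p[1]+r*np.sin(a),0*a+z];q=proj(c,P)
    print(z,r,'u',q[:,0].min().round(1),q[:,0].max().round(1),'v',q[:,1].min().round(1),q[:,1].max().round(1))
P=np.c_[500+25*np.cos(a),130+25*np.sin(a),0*a+12];q=proj(c,P);print('ring pred @500,130',q.min(0),q.max(0))
E
```

```text
205.5 28 u 210.1 303.9 v 200.2 283.6
129.5 28 u 223.9 290.5 v 168.3 230.9
125.5 25 u 227.9 286.5 v 170.7 225.9
243.5 16 u 223.3 290.4 v 253.2 309.5
ring pred @500,130 [239.02703121 147.44181032] [280.03558287 187.4544804 ]
```

View pics/w5z.png

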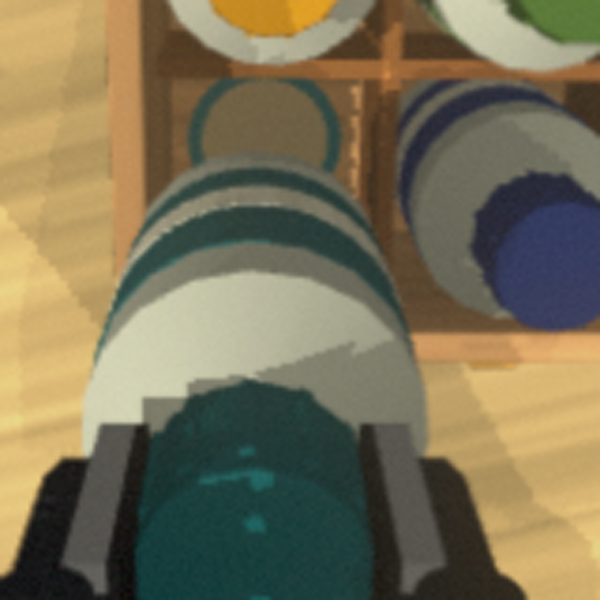

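```bash
python3 - <<'E'
from w import *
import pickle
c=pickle.load(open('c5.pkl','rb'))
f=lambda X,Y:((X+.5)/3.75-.5+190,(Y+.5)/3.75-.5+130)
cx=np.array([np.cos(TH),np.sin(TH)]);cy=np.array([-np.sin(TH),np.cos(TH)])
off=-1.4*cx-0.9*cy
for n,u,z in(('crossdiv front edge (+30.5 x)',(265,78),67),('leftwall inner (+30.5 y)',(140,150),98),('rightdiv (-30.5 y)',(378,100),67),('front wall inner top, right (x-30.5)',(480,333),98),('ring',(265,135),12)):
    p=onz(c,f(*u),z)[:2]-off; d=p-[500.8,132.6]; print(n,p.round(1),'rel TCP case x,y',(d@cx).round(1),(d@cy).round(1))
E
```

```text
crossdiv front edge (+30.5 x) [531.8 122.2] rel TCP case x,y 32.6 -2.1
leftwall inner (+30.5 y) [527.9 155.2] rel TCP case x,y 20.4 28.8
rightdiv (-30.5 y) [518.2  94.1] rel TCP case x,y 26.7 -32.7
front wall inner top, right (x-30.5) [458.5  83.6] rel TCP case x,y -28.4 -58.2
ring [504.1 128.9] rel TCP case x,y 4.1 -2.7
```

```bash
python3 -m jog '[{"twist":[0,0,0],"offset":[1,0.2,-0.18],"gripper":20},{"twist":[0,0,0],"offset":[2,0,0],"gripper":20},{"twist":[0,0,0],"offset":[2,0,0],"gripper":20},{"twist":[0,0,0],"offset":[0.5,0,0],"gripper":20},{"twist":[0,0,0],"offset":[0,0,0],"gripper":20},{"twist":[0,0,0],"offset":[0,0,0],"gripper":20}]'; python3 - <<'E'
from w import *
plan([502,130.2,114],des(0,-1))
import pickle;c=bot.calibration('wrist');pickle.dump(c,open('c6.pkl','wb'))
for n in('wrist','scene'):
    im=bot.camera(n)[:,:,::-1]
    if n=='wrist':cv2.imwrite('pics/w6z.png',cv2.resize(im[100:280,140:380],None,fx=3,fy=3,interpolation=cv2.INTER_CUBIC))
    if n=='scene': cv2.imwrite('pics/scene6z.png',cv2.resize(im[90:240,140:320],None,fx=4,fy=4,interpolation=cv2.INTER_CUBIC))
E
```

```text
t: 8.18
tool_pos: [502.7, 129.2, 173.4]
ee_rot: [-2.083, 0.273, 2.081]
contact_force: [-0.4, -0.2, -1.6]
finger_gap: 0.351
t 8.18 pos [502.7 129.2 173.4] F [-0.4 -0.2 -1.6] gap 0.351
q [ 0.02  0.43 -0.46  1.87  0.24  0.89 -2.39]
now-tool offset cm [ 5.94 -0.08  0.1 ] twist [-0.002 -0.001  0.001]
offset cm in desired frame [ 5.94 -0.08  0.1 ]
```

View pics/w6z.png

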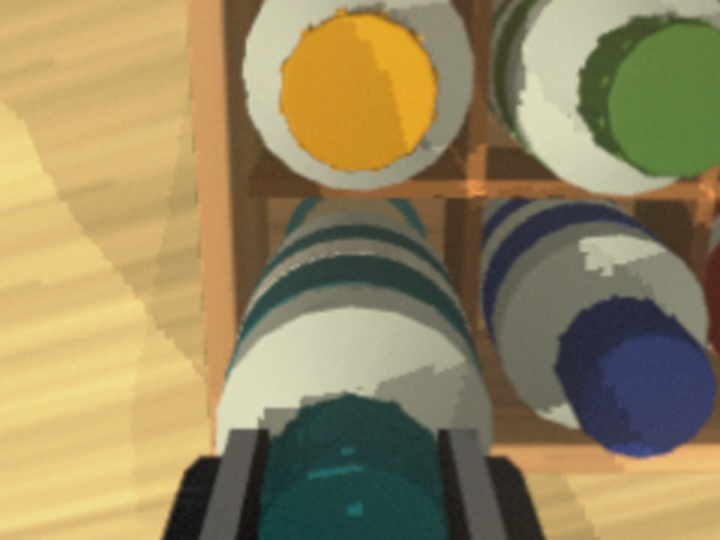

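View pics/scene6z.png

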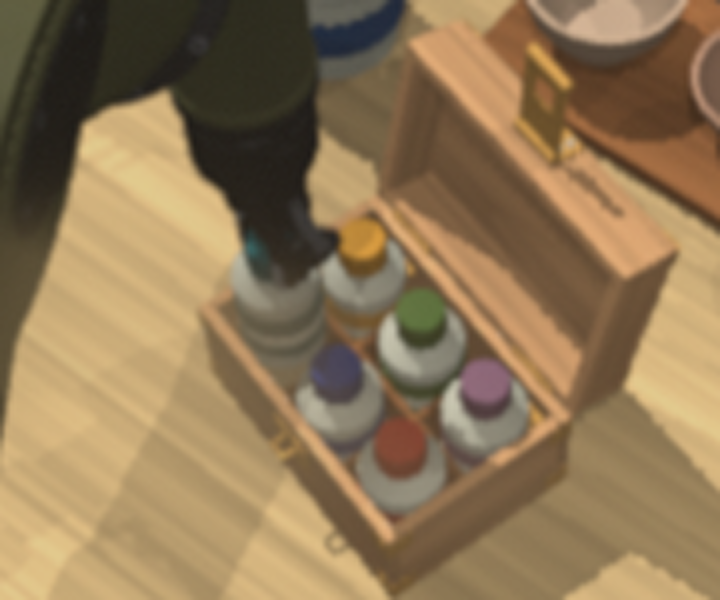

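```bash
python3 - <<'E'
from w import *
import pickle
c=pickle.load(open('c6.pkl','rb'));p=np.array([502.7,129.2]);a=np.linspace(0,2*np.pi,73)
for z,r in((71.4,25),(75.4,28),(151.4,28)):
    q=proj(c,np.c_[p[0]+r*np.cos(a),p[1]+r*np.sin(a),0*a+z]);print(z,r,q.min(0).round(1),q.max(0).round(1))
f=lambda X,Y:((X+.5)/3-.5+140,(Y+.5)/3-.5+100)
cx=np.array([np.cos(TH),np.sin(TH)]);cy=np.array([-np.sin(TH),np.cos(TH)])
print('zoom bottle width obs',f(217,430),f(492,430),'shoulder top',f(352,308),'foot top',f(350,198))
for n,u,z in(('crossdiv',(350,197),67),('leftwall inner',(233,150),98),('leftwall inner',(240,300),98),('rightdiv',(447,230),67),('frontwall inner',(600,445),98)):
    d=onz(c,f(*u),z)[:2]-p;print(n,(d@cx).round(1),(d@cy).round(1))
E
```

```text
71.4 25 [227.9 170.9] [286.5 226.1]
75.4 28 [223.9 168.5] [290.5 231.2]
151.4 28 [210.1 200.4] [303.9 283.9]
zoom bottle width obs (212.0, 243.0) (303.66666666666663, 243.0) shoulder top (257.0, 202.33333333333331) foot top (256.3333333333333, 165.66666666666669)
crossdiv 28.7 0.7
leftwall inner 47.4 28.5
leftwall inner 9.3 28.4
rightdiv 19.2 -26.7
frontwall inner -32.3 -66.8
```

```bash
python3 -m jog '[{"twist":[0,0,0],"offset":[1,-0.1,0],"gripper":20},{"twist":[0,0,0],"offset":[1,0,0],"gripper":20},{"twist":[0,0,0],"offset":[1,0,0],"gripper":20},{"twist":[0,0,0],"offset":[0,0,0],"gripper":20}]'; python3 - <<'E'
from w import *
plan([502,130.2,114],des(0,-1))
E
```

```text
t: 8.78
tool_pos: [501.9, 129.8, 141.7]
ee_rot: [-2.08, 0.274, 2.085]
contact_force: [-0.7, -1.6, -1.6]
finger_gap: 0.353
t 8.78 pos [501.9 129.8 141.7] F [-0.7 -1.6 -1.6] gap 0.353
q [ 0.    0.47 -0.44  1.91  0.27  0.82 -2.42]
now-tool offset cm [ 2.77 -0.05 -0.  ] twist [-0.002  0.002 -0.001]
offset cm in desired frame [ 2.77 -0.04  0.  ]
```

Free so far (bottle foot at about z 40, inside the dividers). I'll keep lowering.

```bash
python3 -m jog '[{"twist":[0,0,0],"offset":[0.8,0,0],"gripper":20},{"twist":[0,0,0],"offset":[0.8,0,0],"gripper":20},{"twist":[0,0,0],"offset":[0.6,0,0],"gripper":20},{"twist":[0,0,0],"offset":[0.3,0,0],"gripper":20},{"twist":[0,0,0],"offset":[0,0,0],"gripper":20},{"twist":[0,0,0],"offset":[0,0,0],"gripper":20}]'; python3 - <<'E'
from w import *
plan([502,130.2,114],des(0,-1))
E
```

```text
t: 9.52
tool_pos: [502.7, 130.1, 118.0]
ee_rot: [-2.082, 0.273, 2.082]
contact_force: [0.2, -1.0, -1.6]
finger_gap: 0.354
t 9.53 pos [502.7 130.1 118. ] F [ 0.2 -1.  -1.6] gap 0.354
q [-0.01  0.5  -0.43  1.94  0.3   0.76 -2.44]
now-tool offset cm [0.4  0.01 0.07] twist [-0.002 -0.     0.   ]
offset cm in desired frame [0.4  0.   0.07]
```

```bash
python3 -m jog '[{"twist":[0,0,0],"offset":[0.2,0,0],"gripper":20},{"twist":[0,0,0],"offset":[0.15,0,0],"gripper":20},{"twist":[0,0,0],"offset":[0.1,0,0],"gripper":20},{"twist":[0,0,0],"offset":[0,0,0],"gripper":20},{"twist":[0,0,0],"offset":[0,0,0],"gripper":20}]'; python3 - <<'E'
from w import *
plan([502,130.2,114],des(0,-1))
E
```

```text
t: 10.15
tool_pos: [502.8, 129.9, 113.9]
ee_rot: [-2.083, 0.274, 2.081]
contact_force: [-1.5, -1.2, 5.2]
finger_gap: 0.352
t 10.15 pos [502.8 129.9 113.9] F [-1.5 -1.2  5.2] gap 0.352
q [-0.01  0.51 -0.43  1.94  0.3   0.75 -2.44]
now-tool offset cm [-0.01 -0.    0.08] twist [-0.002 -0.001  0.   ]
offset cm in desired frame [-0.01 -0.    0.08]
```

```bash
python3 -m jog '[{"twist":[0,0,0],"offset":[0,0,0],"gripper":58},{"twist":[0,0,0],"offset":[0,0,0],"gripper":58},{"twist":[0,0,0],"offset":[0,0,0],"gripper":58},{"twist":[0,0,0],"offset":[0,0,0],"gripper":58},{"twist":[0,0,0],"offset":[0,0,0],"gripper":58}]'; python3 - <<'E'
from w import *
plan([502,130.2,114],des(0,-1))
cv2.imwrite('pics/w7.png',bot.camera('wrist')[:,:,::-1])
E
```

```text
t: 10.78
tool_pos: [502.5, 130.0, 113.3]
ee_rot: [-2.082, 0.273, 2.082]
contact_force: [-0.3, 0.3, 0.1]
finger_gap: 0.583
t 10.78 pos [502.5 130.  113.3] F [-0.3  0.3  0.1] gap 0.583
q [-0.01  0.51 -0.43  1.94  0.3   0.75 -2.44]
now-tool offset cm [-0.07 -0.01  0.06] twist [-0.002  0.     0.   ]
offset cm in desired frame [-0.07 -0.01  0.06]
```

View pics/w7.png

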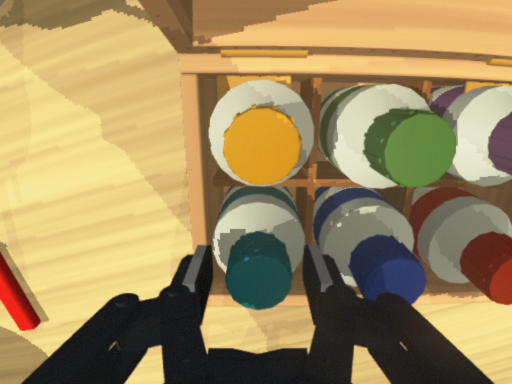

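```bash
python3 -m jog '[{"twist":[0,0,0],"offset":[-2,0,0],"gripper":58},{"twist":[0,0,0],"offset":[-4,0,0],"gripper":40},{"twist":[0,0,0],"offset":[-5,0,0],"gripper":10},{"twist":[0,0,0],"offset":[-5,0,0],"gripper":0},{"twist":[0,0,0],"offset":[-5,0,0],"gripper":0}]'; python3 - <<'E'
from w import *
c=bot.calibration('top'); s=bot.calibration('scene')
f=lambda X,Y:((X+.5)/4-.5+80,(Y+.5)/4-.5+100)
g=lambda X,Y:((X+.5)/4-.5+140,(Y+.5)/4-.5+90)
cx=np.array([np.cos(TH),np.sin(TH)]);cy=np.array([-np.sin(TH),np.cos(TH)]);t=np.array([515,57])
for n,a,b in(('outL',(437,50),(463,22)),('outR',(776,132),(675,250)),('inL',(420,105),(412,45)),('inR',(755,195),(625,278)),('haspA',(562,60),(533,44)),('haspB',(628,75),(572,82)),('haspbase',(628,130),(560,162))):
    p,e=tri(c,f(*a),s,g(*b));d=p[:2]-t;print(n,p.round(0),e.round(1),'case',(d@cx).round(0),(d@cy).round(0),p[2].round(0))
    x,z=d@cx-72.5,p[2]-98
    q=f(*a)
plan([0,0,0],des(0,-1))
for th in(1.72,1.8,1.88):
    print(th,'out',72.5-145*np.cos(th)+44*np.sin(th),98+145*np.sin(th)+44*np.cos(th),'in',72.5-145*np.cos(th),98+145*np.sin(th))
    for zt in (0,):
        for x,y,l in ((0,105.5,'L'),(0,-105.5,'R')):
            for h in (44,0):
                X=72.5-145*np.cos(th)+h*np.sin(th);Z=98+145*np.sin(th)+h*np.cos(th)
                P=np.r_[t+X*cx+y*cy,Z]; a=proj(c,[P])[0];b=proj(s,[P])[0]
                print(l,h,'top zoom',((a-[80,100])*4).round(0),'scene zoom',((b-[140,90])*4).round(0))
E
```

```text
t: 11.45
tool_pos: [502.2, 129.9, 325.0]
ee_rot: [-2.082, 0.273, 2.082]
contact_force: [1.4, -1.3, -0.2]
finger_gap: 0.002
outL [683. 122. 227.] 5.3 case 145.0 106.0 227.0
outR [627. -81. 231.] 0.3 case 144.0 -105.0 231.0
inL [643. 130. 239.] 3.4 case 105.0 103.0 239.0
inR [589. -69. 236.] 4.3 case 104.0 -103.0 236.0
haspA [643.  40. 312.] 2.8 case 129.0 16.0 312.0
haspB [632.   4. 319.] 1.8 case 127.0 -21.0 319.0
haspbase [627.   6. 242.] 4.3 case 121.0 -21.0 242.0
t 11.45 pos [502.2 129.9 325. ] F [ 1.4 -1.3 -0.2] gap 0.002
q [ 0.06  0.3  -0.5   1.62  0.15  1.26 -2.3 ]
now-tool offset cm [32.5  25.52 45.17] twist [-0.002 -0.     0.   ]
offset cm in desired frame [32.5  25.42 45.22]
1.72 out 137.5655012435546 234.84838525874173 in 94.05435153934772 241.38901607068172
L 44 top zoom [433.  52.] scene zoom [448.  20.]
L 0 top zoom [411. 116.] scene zoom [391.  48.]
R 44 top zoom [774. 139.] scene zoom [667. 252.]
R 0 top zoom [756. 205.] scene zoom [610. 285.]
1.8 out 148.29359948913822 229.21101431084247 in 105.44430373049764 239.2079064773383
L 44 top zoom [439.  39.] scene zoom [462.  18.]
L 0 top zoom [417. 100.] scene zoom [406.  41.]
R 44 top zoom [777. 125.] scene zoom [680. 247.]
R 0 top zoom [761. 187.] scene zoom [625. 277.]
1.88 out 158.536877351626 222.7343406427487 in 116.62352480367582 236.12354816938134
L 44 top zoom [446.  28.] scene zoom [474.  16.]
L 0 top zoom [423.  84.] scene zoom [421.  36.]
R 44 top zoom [781. 113.] scene zoom [692. 244.]
R 0 top zoom [765. 171.] scene zoom [640. 269.]
```

```bash
cat >> w.py <<'E'
CX=np.array([np.cos(TH),np.sin(TH)]);CY=np.array([-np.sin(TH),np.cos(TH)]);T0=np.array([516.5,57.3])
def cs():
    o,R=st();d=o['tool_pos'][:2]-T0
    print('t',round(o['t'],2),'case X',(d@CX).round(1),'Y',(d@CY).round(1),'TCPz',o['tool_pos'][2].round(1),'F case',(o['contact_force'][:2]@CX).round(1),(o['contact_force'][:2]@CY).round(1),o['contact_force'][2].round(1),'q',o['q'].round(2),'gap',round(float(o['finger_gap']),2))
def C(X,Y,z): return np.r_[T0+X*CX+Y*CY,z]
E
python3 -m jog '[{"twist":[0,0,0],"offset":[0,-0.3,-3],"gripper":0},{"twist":[0,0,0],"offset":[0,-0.4,-5],"gripper":0},{"twist":[0,0,0],"offset":[0,-0.4,-5],"gripper":0},{"twist":[0,0,0],"offset":[0,0,-5],"gripper":0},{"twist":[0,0,0],"offset":[0,0,-3],"gripper":0},{"twist":[0,0,0],"offset":[0,0,0],"gripper":0},{"twist":[0,0,0],"offset":[0,0,0],"gripper":0}]'; python3 - <<'E'
from w import *
cs();plan(C(178,78,213),des(0,-1))
for n in('scene','wrist'): cv2.imwrite(f'pics/{n}8.png',bot.camera(n)[:,:,::-1])
E
```

```text
t: 12.32
tool_pos: [707.6, 87.0, 323.1]
ee_rot: [-2.081, 0.272, 2.083]
contact_force: [-1.3, -0.2, 0.4]
finger_gap: -0.0
t 12.32 case X 177.1 Y 77.7 TCPz 323.1 F case -1.2 -0.6 0.4 q [ 0.05  0.64 -0.45  1.06  0.26  1.49 -2.17] gap -0.0
t 12.32 pos [707.6  87.  323.1] F [-1.3 -0.2  0.4] gap -0.0
q [ 0.05  0.64 -0.45  1.06  0.26  1.49 -2.17]
now-tool offset cm [11.01 -0.03 -0.1 ] twist [-0.001  0.001  0.   ]
offset cm in desired frame [11.01 -0.03 -0.09]
```

View pics/scene8.png

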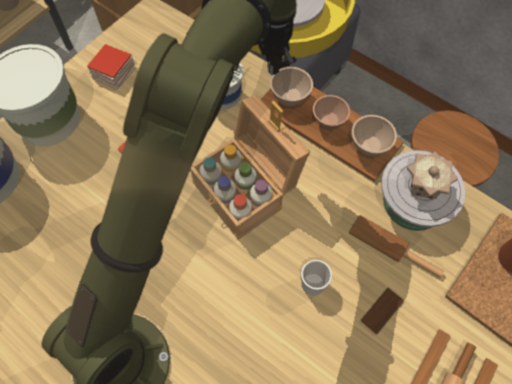

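View pics/wrist8.png

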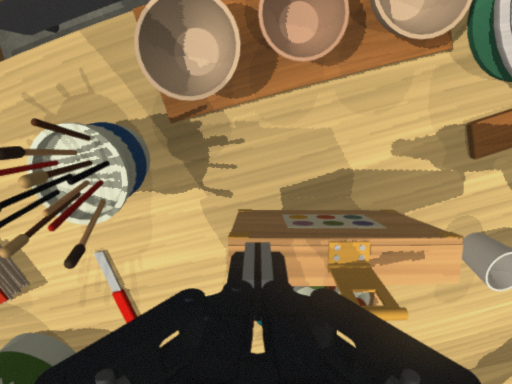

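```bash
python3 -m jog '[{"twist":[0,0,0],"offset":[3,0,0],"gripper":0},{"twist":[0,0,0],"offset":[4,0,0],"gripper":0},{"twist":[0,0,0],"offset":[3,0,0],"gripper":0},{"twist":[0,0,0],"offset":[1,0,0],"gripper":0},{"twist":[0,0,0],"offset":[0,0,0],"gripper":0}]'; python3 - <<'E'
from w import *
cs()
for n in('wrist',): cv2.imwrite(f'pics/{n}9.png',bot.camera(n)[:,:,::-1])
E
```

```text
t: 13.05
tool_pos: [708.1, 86.6, 213.9]
ee_rot: [-2.082, 0.273, 2.082]
contact_force: [-0.1, 0.7, -0.0]
finger_gap: -0.001
t 13.05 case X 177.7 Y 77.4 TCPz 213.9 F case -0.2 0.7 -0.0 q [ 0.06  0.69 -0.44  1.26  0.29  1.25 -2.21] gap -0.0
```

View pics/wrist9.png

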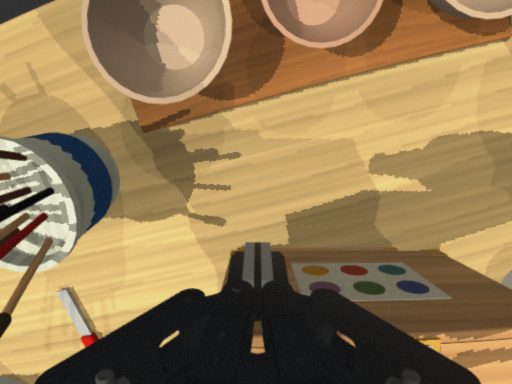

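```bash
python3 -m jog '[{"twist":[0,0,0],"offset":[0,0,1.5],"gripper":0},{"twist":[0,0,0],"offset":[0,0,1],"gripper":0},{"twist":[0,0,0],"offset":[0,0,1],"gripper":0},{"twist":[0,0,0],"offset":[0,0,1],"gripper":0},{"twist":[0,0,0],"offset":[-0.2,0,0.6],"gripper":0},{"twist":[0,0,0],"offset":[0,0,0],"gripper":0}]'; python3 - <<'E'
from w import *
cs()
E
```

```text
t: 13.85
tool_pos: [659.6, 99.7, 216.7]
ee_rot: [-2.085, 0.273, 2.079]
contact_force: [4.0, -0.5, 1.5]
finger_gap: 0.0
t 13.85 case X 127.5 Y 77.6 TCPz 216.7 F case 4.0 0.5 1.5 q [ 0.06  0.61 -0.45  1.41  0.27  1.18 -2.25] gap 0.0
```

Contact is 4 N, so the lid is being pushed. I'll follow the arc.

```bash
python3 -m jog '[{"twist":[0,0,0],"offset":[-0.3,0,1.1],"gripper":0},{"twist":[0,0,0],"offset":[-0.3,0,1.1],"gripper":0},{"twist":[0,0,0],"offset":[-0.1,0,1.1],"gripper":0},{"twist":[0,0,0],"offset":[0,0,1.0],"gripper":0},{"twist":[0,0,0],"offset":[0,0,1.2],"gripper":0},{"twist":[0,0,0],"offset":[0.1,0,1.2],"gripper":0},{"twist":[0,0,0],"offset":[0.4,0,1.1],"gripper":0},{"twist":[0,0,0],"offset":[0,0,0],"gripper":0}]'; python3 - <<'E'
from w import *
cs()
for n in('wrist','scene'): cv2.imwrite(f'pics/{n}10.png',bot.camera(n)[:,:,::-1])
E
```

```text
t: 14.85
tool_pos: [581.8, 120.1, 216.6]
ee_rot: [-2.08, 0.273, 2.086]
contact_force: [0.3, 0.0, 0.1]
finger_gap: 0.002
t 14.85 case X 47.0 Y 77.4 TCPz 216.6 F case 0.3 0.1 0.1 q [ 0.05  0.5  -0.47  1.62  0.25  1.09 -2.31] gap 0.0
```

View pics/scene10.png

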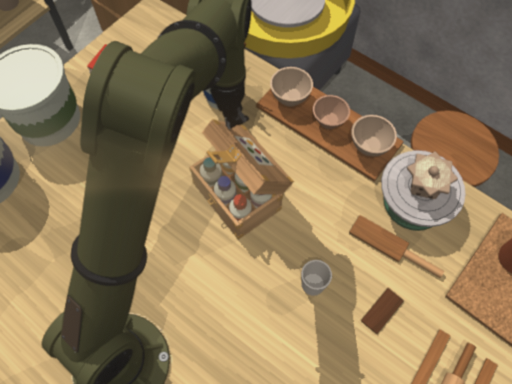

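View pics/wrist10.png

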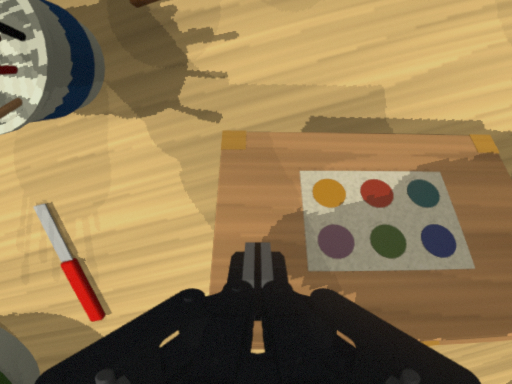

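```bash
python3 -m jog '[{"twist":[0,0,0],"offset":[0.4,0,1.0],"gripper":0},{"twist":[0,0,0],"offset":[0.5,0,1.0],"gripper":0},{"twist":[0,0,0],"offset":[0.6,0,1.0],"gripper":0},{"twist":[0,0,0],"offset":[0.7,0,0.9],"gripper":0},{"twist":[0,0,0],"offset":[0.8,0,0.9],"gripper":0},{"twist":[0,0,0],"offset":[0.9,0,0.8],"gripper":0},{"twist":[0,0,0],"offset":[0,0,0],"gripper":0}]'; python3 - <<'E'
from w import *
cs()
E
```

```text
t: 15.82
tool_pos: [528.4, 134.3, 177.3]
ee_rot: [-2.081, 0.273, 2.085]
contact_force: [1.0, 0.1, 0.6]
finger_gap: -0.0
t 15.82 case X -8.2 Y 77.5 TCPz 177.3 F case 1.0 0.3 0.6 q [ 0.02  0.47 -0.47  1.8   0.26  0.94 -2.39] gap -0.0
```

```bash
python3 -m jog '[{"twist":[0,0,0],"offset":[0.8,0,0.6],"gripper":0},{"twist":[0,0,0],"offset":[0.8,0,0.5],"gripper":0},{"twist":[0,0,0],"offset":[0.7,0,0.4],"gripper":0},{"twist":[0,0,0],"offset":[0.5,0,0.3],"gripper":0},{"twist":[0,0,0],"offset":[0,0,0],"gripper":0},{"twist":[0,0,0],"offset":[0,0,0],"gripper":0}]'; python3 - <<'E'
from w import *
cs()
E
```

```text
t: 16.58
tool_pos: [511.9, 138.8, 150.1]
ee_rot: [-2.082, 0.274, 2.083]
contact_force: [-1.0, -0.3, 1.2]
finger_gap: 0.0
t 16.57 case X -25.3 Y 77.6 TCPz 150.1 F case -0.9 -0.5 1.2 q [ 0.    0.48 -0.46  1.87  0.27  0.85 -2.43] gap 0.0
```

```bash
python3 -m jog '[{"twist":[0,0,0],"offset":[0.2,0,0.5],"gripper":0},{"twist":[0,0,0],"offset":[0.15,0,0.5],"gripper":0},{"twist":[0,0,0],"offset":[0,0,0],"gripper":0},{"twist":[0,0,0],"offset":[0,0,0],"gripper":0}]'; python3 - <<'E'
from w import *
cs()
E
```

```text
t: 17.08
tool_pos: [508.1, 140.9, 150.0]
ee_rot: [-2.092, 0.273, 2.067]
contact_force: [7.4, -4.6, 17.4]
finger_gap: 0.0
t 17.07 case X -29.6 Y 78.7 TCPz 150.0 F case 8.3 -2.5 17.4 q [-0.01  0.47 -0.46  1.89  0.28  0.83 -2.44] gap 0.0
```

```bash
python3 -m jog '[{"twist":[0,0,0],"offset":[-1.5,0,0],"gripper":0},{"twist":[0,0,0],"offset":[-4,0,0],"gripper":0},{"twist":[0,0,0],"offset":[-5,2,4],"gripper":0},{"twist":[0,0,0],"offset":[0,3,5],"gripper":0},{"twist":[0,0,0],"offset":[0,3,5],"gripper":0},{"twist":[0,0,0],"offset":[0,0,0],"gripper":0},{"twist":[0,0,0],"offset":[0,0,0],"gripper":0}]'; python3 - <<'E'
from w import *
cs()
import pickle;pickle.dump(bot.calibration('wrist'),open('c11.pkl','wb'))
for n in('wrist','scene','top'):
  im=bot.camera(n)[:,:,::-1]; cv2.imwrite(f'pics/{n}11.png',im)
  if n=='top': cv2.imwrite('pics/top11z.png',cv2.resize(im[100:260,140:300],None,fx=3.75,fy=3.75,interpolation=cv2.INTER_CUBIC))
  if n=='scene': cv2.imwrite('pics/scene11z.png',cv2.resize(im[90:240,140:320],None,fx=4,fy=4,interpolation=cv2.INTER_CUBIC))
E
```

```text
t: 17.95
tool_pos: [349.9, 101.1, 248.9]
ee_rot: [-2.083, 0.273, 2.081]
contact_force: [1.1, 1.2, -0.7]
finger_gap: -0.003
t 17.95 case X -172.2 Y -0.3 TCPz 248.9 F case 0.8 1.4 -0.7 q [ 0.14  0.1  -0.54  2.09  0.06  0.96 -2.27] gap -0.0
```

View pics/wrist11.png

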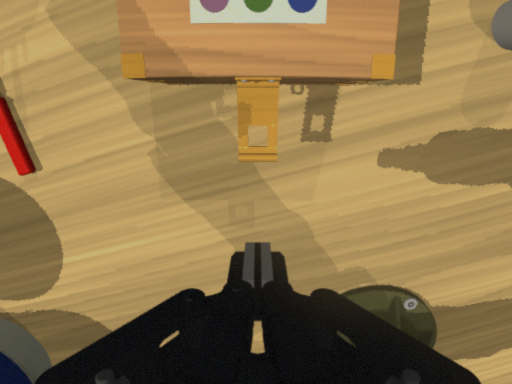

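View pics/scene11z.png

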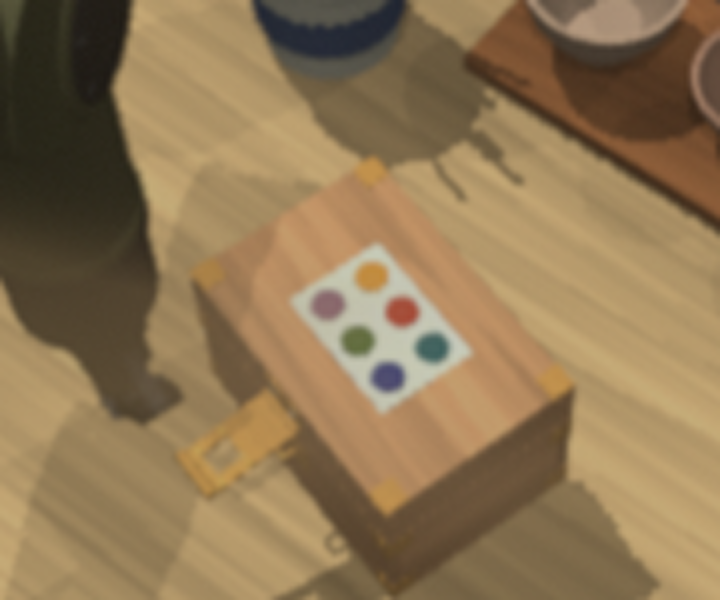

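```bash
python3 - <<'E'
from w import *
import pickle
c=pickle.load(open('c11.pkl','rb'))
for a in(.9,1.0,1.1,1.2,1.3,1.4,1.5,1.6):
    print(a,proj(c,[C(-76.5-66*np.sin(a),0,116-66*np.cos(a))]).round(1),proj(bot.calibration('scene'),[C(-76.5-66*np.sin(a),0,116-66*np.cos(a))]).round(1))
print('hinge',proj(c,[C(-76.5,0,116)]))
for k in(.4,.6):plan(C(-125,0,150),des(k,-1))
E
```

```text
0.9 [[256.9 136.2]] [[194.7 211.2]]
1.0 [[256.9 140.7]] [[193.3 211.2]]
1.1 [[256.9 144.7]] [[191.9 211. ]]
1.2 [[256.9 148.4]] [[190.8 210.6]]
1.3 [[256.9 151.6]] [[189.8 210. ]]
1.4 [[256.9 154.4]] [[189.  209.2]]
1.5 [[256.9 156.5]] [[188.4 208.3]]
1.6 [[256.8 158.1]] [[188.1 207.2]]
hinge [[256.78062798  81.83299457]]
t 18.1 pos [350.5 101.4 248.4] F [0.8 0.3 0.7] gap 0.003
q [ 0.14  0.1  -0.54  2.09  0.06  0.96 -2.27]
now-tool offset cm [ 9.84  0.01 -4.68] twist [-0.002  0.4    0.   ]
offset cm in desired frame [ 1.088e+01  1.000e-02 -4.700e-01]
t 18.1 pos [350.5 101.4 248.4] F [0.8 0.3 0.7] gap 0.003
q [ 0.14  0.1  -0.54  2.09  0.06  0.96 -2.27]
now-tool offset cm [ 9.84  0.01 -4.68] twist [-0.002  0.6    0.   ]
offset cm in desired frame [1.076e+01 1.000e-02 1.700e+00]
```

```bash
python3 -m jog '[{"twist":[0,0.15,0],"offset":[0,0,0],"gripper":24},{"twist":[0,0.15,0],"offset":[0,0,0],"gripper":24},{"twist":[0,0.1,0],"offset":[0,0,0],"gripper":24},{"twist":[0,0,0],"offset":[2,0,0],"gripper":24},{"twist":[0,0,0],"offset":[0,0,0],"gripper":24}]'; python3 - <<'E'
from w import *
cs();plan(C(-125,0,150),des(.4,-1));plan(C(-125,0,150),des(.6,-1))
E
```

```text
t: 18.73
tool_pos: [357.1, 99.1, 229.1]
ee_rot: [-2.482, 0.326, 1.65]
contact_force: [0.5, -0.5, 0.2]
finger_gap: 0.237
t 18.73 case X -164.8 Y -0.4 TCPz 229.1 F case 0.6 -0.3 0.2 q [ 0.06 -0.01 -0.67  2.36  0.54  0.6  -2.87] gap 0.24
t 18.73 pos [357.1  99.1 229.1] F [ 0.5 -0.5  0.2] gap 0.237
q [ 0.06 -0.01 -0.67  2.36  0.54  0.6  -2.87]
now-tool offset cm [ 8.83 -0.05 -0.61] twist [-0.001  0.003 -0.001]
offset cm in desired frame [ 8.83 -0.04 -0.59]
t 18.73 pos [357.1  99.1 229.1] F [ 0.5 -0.5  0.2] gap 0.237
q [ 0.06 -0.01 -0.67  2.36  0.54  0.6  -2.87]
now-tool offset cm [ 8.83 -0.05 -0.61] twist [-0.001  0.203 -0.001]
offset cm in desired frame [ 8.77 -0.04  1.18]
```

```bash
python3 -m jog '[{"twist":[0,-0.1,0],"offset":[0,0,0],"gripper":24},{"twist":[0,-0.1,0],"offset":[0,0,0],"gripper":24},{"twist":[0,0,0],"offset":[0,0,-1.2],"gripper":24},{"twist":[0,0,0],"offset":[0,0,-1.2],"gripper":24},{"twist":[0,0,0],"offset":[0,0,0],"gripper":24}]'; python3 - <<'E'
from w import *
cs();plan(C(-124,0,145),des(.2,-1))
cv2.imwrite('pics/w12.png',bot.camera('wrist')[:,:,::-1])
E
```

```text
t: 19.35
tool_pos: [380.4, 92.7, 234.8]
ee_rot: [-2.293, 0.301, 1.873]
contact_force: [-1.3, 0.2, 0.3]
finger_gap: 0.245
t 19.35 case X -140.6 Y -0.6 TCPz 234.8 F case -1.3 -0.1 0.3 q [ 0.13  0.07 -0.59  2.19  0.25  0.75 -2.46] gap 0.24
t 19.35 pos [380.4  92.7 234.8] F [-1.3  0.2  0.3] gap 0.245
q [ 0.13  0.07 -0.59  2.19  0.25  0.75 -2.46]
now-tool offset cm [ 9.13 -0.06  0.16] twist [-0.002 -0.001 -0.   ]
offset cm in desired frame [ 9.13 -0.06  0.15]
```

View pics/w12.png

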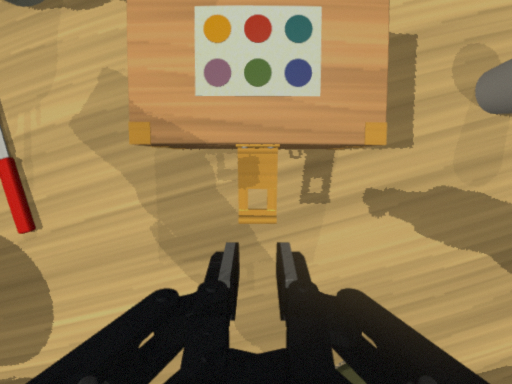

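```bash
python3 -m jog '[{"twist":[0,0,0],"offset":[3,0,0],"gripper":24},{"twist":[0,0,0],"offset":[3,0,0],"gripper":24},{"twist":[0,0,0],"offset":[2.5,0,0],"gripper":24},{"twist":[0,0,0],"offset":[0,0,0],"gripper":24},{"twist":[0,0,0],"offset":[0,0,0],"gripper":24}]'; python3 - <<'E'
from w import *
cs();plan(C(-123,0,112),des(.2,-1))
cv2.imwrite('pics/w13.png',bot.camera('wrist')[:,:,::-1])
E
```

```text
t: 20.02
tool_pos: [396.0, 88.8, 152.1]
ee_rot: [-2.293, 0.3, 1.874]
contact_force: [0.8, 0.6, -0.4]
finger_gap: 0.242
t 20.02 case X -124.6 Y -0.4 TCPz 152.1 F case 0.6 0.8 -0.4 q [ 0.04  0.24 -0.52  2.31  0.51  0.53 -2.72] gap 0.24
t 20.02 pos [396.   88.8 152.1] F [ 0.8  0.6 -0.4] gap 0.242
q [ 0.04  0.24 -0.52  2.31  0.51  0.53 -2.72]
now-tool offset cm [ 3.96 -0.04  0.65] twist [-0.001 -0.001 -0.   ]
offset cm in desired frame [ 3.96 -0.04  0.64]
```

View pics/w13.png

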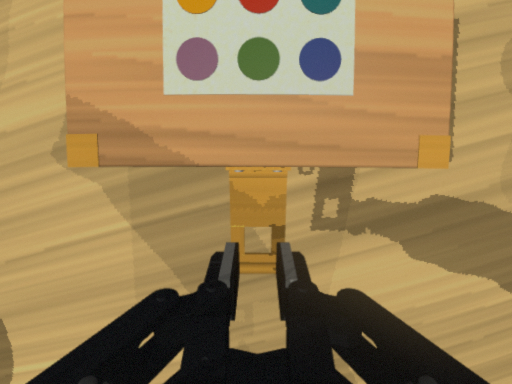

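```bash
python3 -m jog '[{"twist":[0,-0.1,0],"offset":[0,0,0],"gripper":24},{"twist":[0,-0.1,0],"offset":[0,0,0],"gripper":24},{"twist":[0,0,0],"offset":[1.5,0,0],"gripper":24},{"twist":[0,0,0],"offset":[1.5,0,0],"gripper":24},{"twist":[0,0,0],"offset":[0.8,0,0],"gripper":24},{"twist":[0,0,0],"offset":[0,0,0],"gripper":24}]'; python3 - <<'E'
from w import *
cs()
E
```

```text
t: 20.82
tool_pos: [396.1, 88.5, 113.7]
ee_rot: [-2.082, 0.273, 2.082]
contact_force: [-0.3, -0.9, -0.2]
finger_gap: 0.239
t 20.82 case X -124.4 Y -0.7 TCPz 113.7 F case -0.1 -0.9 -0.2 q [ 0.14  0.39 -0.57  2.22  0.36  0.62 -2.52] gap 0.24
```

```bash
python3 -m jog '[{"twist":[0,0,0],"offset":[0.6,0,0],"gripper":24},{"twist":[0,0,0],"offset":[0.6,0,-0.3],"gripper":24},{"twist":[0,0,0],"offset":[0.6,0,-0.3],"gripper":24},{"twist":[0,0,0],"offset":[0.5,0,-0.3],"gripper":24},{"twist":[0,0,0],"offset":[0.4,0,-0.3],"gripper":24},{"twist":[0,0,0],"offset":[0.2,0,-0.5],"gripper":24},{"twist":[0,0,0],"offset":[0,0,0],"gripper":24}]'; python3 - <<'E'
from w import *
cs()
cv2.imwrite('pics/w14.png',bot.camera('wrist')[:,:,::-1])
E
```

```text
t: 21.7
tool_pos: [412.9, 84.0, 84.2]
ee_rot: [-2.082, 0.274, 2.082]
contact_force: [-0.1, -0.2, 0.4]
finger_gap: 0.237
t 21.7 case X -107.0 Y -0.8 TCPz 84.2 F case 0.0 -0.3 0.4 q [ 0.11  0.46 -0.52  2.21  0.42  0.56 -2.56] gap 0.24
```

View pics/w14.png

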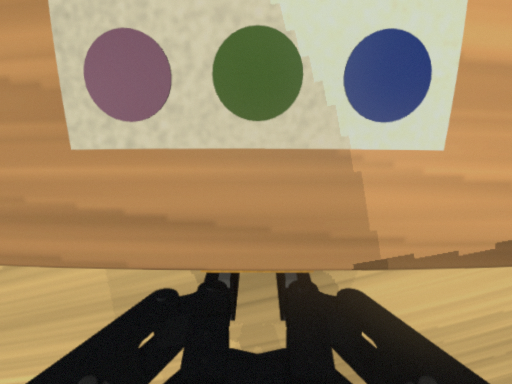

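Hasp has folded below view. Now I'll push in towards the case.

```bash
python3 -m jog '[{"twist":[0,0,0],"offset":[0,0,-0.5],"gripper":24},{"twist":[0,0,0],"offset":[0,0,-0.4],"gripper":24},{"twist":[0,0,0],"offset":[0,0,-0.4],"gripper":24},{"twist":[0,0,0],"offset":[0,0,-0.2],"gripper":24},{"twist":[0,0,0],"offset":[0,0,0],"gripper":24}]'; python3 - <<'E'
from w import *
cs()
E
```

```text
t: 22.38
tool_pos: [426.0, 80.2, 84.2]
ee_rot: [-2.08, 0.274, 2.085]
contact_force: [-4.7, 1.4, 0.7]
finger_gap: 0.24
t 22.38 case X -93.4 Y -1.1 TCPz 84.2 F case -4.9 0.2 0.7 q [ 0.13  0.47 -0.52  2.18  0.42  0.58 -2.54] gap 0.24
```

```bash
python3 -m jog '[{"twist":[0,0,0],"offset":[0,0,-0.2],"gripper":24},{"twist":[0,0,0],"offset":[0,0,-0.2],"gripper":24},{"twist":[0,0,0],"offset":[0,0,0],"gripper":24},{"twist":[0,0,0],"offset":[0,0,0],"gripper":24}]'; python3 - <<'E'
from w import *
cs()
E
```

```text
t: 22.88
tool_pos: [425.8, 79.5, 83.6]
ee_rot: [-2.076, 0.274, 2.093]
contact_force: [-16.9, 4.3, 4.7]
finger_gap: 0.239
t 22.88 case X -93.3 Y -1.7 TCPz 83.6 F case -17.5 -0.2 4.7 q [ 0.13  0.48 -0.52  2.18  0.42  0.59 -2.53] gap 0.24
```

```bash
python3 -m jog '[{"twist":[0,0,0],"offset":[0,0,1],"gripper":24},{"twist":[0,0,0],"offset":[0,0,3],"gripper":24},{"twist":[0,0,0],"offset":[-1,0,4],"gripper":24},{"twist":[0,0,0],"offset":[-5,0,2],"gripper":24},{"twist":[0,0,0],"offset":[-4,0,0],"gripper":24},{"twist":[0,0,0],"offset":[0,0,0],"gripper":24},{"twist":[0,0,0],"offset":[0,0,0],"gripper":24}]'; python3 - <<'E'
from w import *
cs()
import pickle;pickle.dump(bot.calibration('wrist'),open('c15.pkl','wb'))
for n in('wrist','scene','top'):
  im=bot.camera(n)[:,:,::-1]; cv2.imwrite(f'pics/{n}15.png',im)
  if n=='scene': cv2.imwrite('pics/scene15z.png',cv2.resize(im[140:240,150:290],None,fx=5,fy=5,interpolation=cv2.INTER_CUBIC))
E
```

```text
t: 23.75
tool_pos: [334.7, 104.6, 184.3]
ee_rot: [-2.083, 0.274, 2.08]
contact_force: [-0.2, -0.5, 0.1]
finger_gap: 0.243
t 23.75 case X -187.9 Y -0.9 TCPz 184.3 F case -0.1 -0.6 0.1 q [ 0.21  0.19 -0.69  2.23  0.17  0.77 -2.43] gap 0.24
```

View pics/wrist15.png

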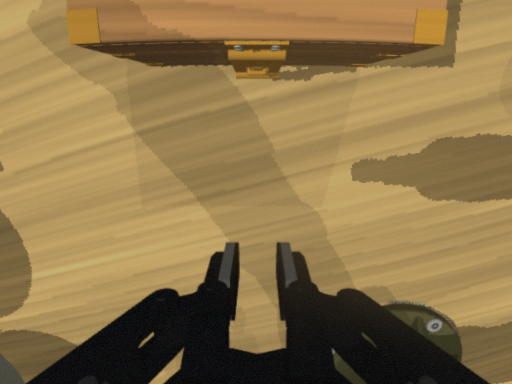

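View pics/scene15z.png

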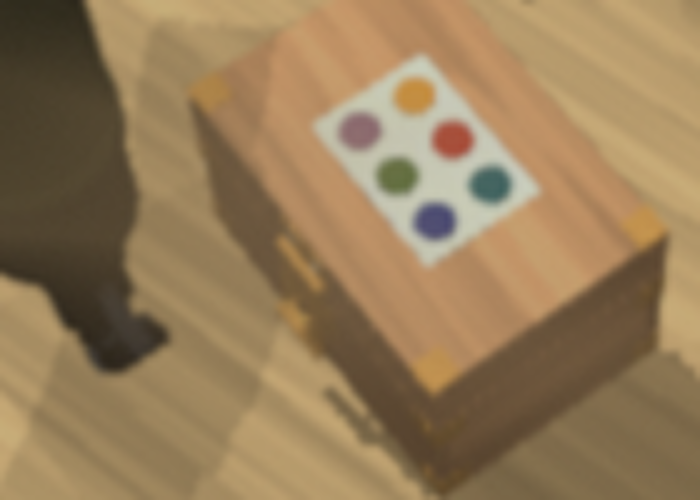

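```bash
python3 - <<'E'
from w import *
import pickle
c=pickle.load(open('c15.pkl','rb'))
im=cv2.imread('pics/wrist15.png');cv2.imwrite('pics/w15z.png',cv2.resize(im[20:100,200:320],None,fx=6,fy=6,interpolation=cv2.INTER_CUBIC))
for a in(0,.1,.15,.2,.3,.4):
    s,k=np.sin(a),np.cos(a)
    ax=np.array([-76.5-66*s,116-66*k]); n=np.array([-k,s])
    print(a,'tip',proj(c,[C(ax[0],0,ax[1])]).round(1)[0],'outer roll',proj(c,[C(ax[0]+4*n[0],0,ax[1]+4*n[1])]).round(1)[0])
print('hinge',proj(c,[C(-76.5,0,116)]),'staple end',proj(c,[C(-86.5,0,70)]),'lid top front',proj(c,[C(-72.5,0,142)]),'case front bottom',proj(c,[C(-72.5,-105.5,0)]),proj(c,[C(-72.5,0,50)]))
E
```

```text
0 tip [255.9  62.6] outer roll [255.9  67.6]
0.1 tip [255.9  70.8] outer roll [255.9  75.7]
0.15 tip [255.9  74.8] outer roll [256.   79.7]
0.2 tip [256.   78.8] outer roll [256.   83.6]
0.3 tip [256.   86.6] outer roll [256.   91.2]
0.4 tip [256.   94.1] outer roll [256.   98.6]
hinge [[255.37580852  51.42879533]] staple end [[255.81982164  73.36427943]] lid top front [[255.02252883  36.77612202]] case front bottom [[360.24115589  64.78710271]] [[255.90348618  57.58300562]]
```

View pics/w15z.png

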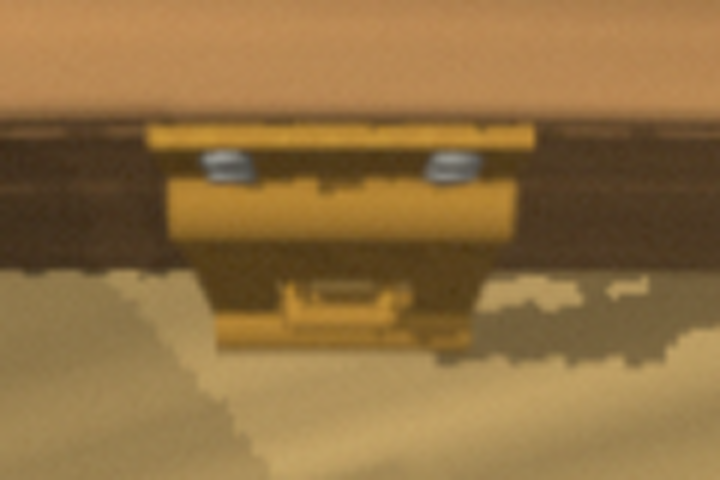

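Hasp is down and the wrist view puts it at about 0.1 rad, since the fingers stopped on its hinge barrel. That is a thin margin against the 0.15 limit. I'll turn the wrist half a turn to free up the last joint's range, then press lower down with a tilted tool.

```bash
python3 -m jog '[{"twist":[-0.1745,0,0],"offset":[0,0,0],"gripper":24},{"twist":[-0.1745,0,0],"offset":[0,0,0],"gripper":24},{"twist":[-0.1745,0,0],"offset":[0,0,0],"gripper":24},{"twist":[-0.1745,0,0],"offset":[0,0,0],"gripper":24},{"twist":[-0.1745,0,0],"offset":[0,0,0],"gripper":24},{"twist":[-0.1745,0,0],"offset":[0,0,0],"gripper":24},{"twist":[-0.1745,0,0],"offset":[0,0,0],"gripper":24},{"twist":[-0.1745,0,0],"offset":[0,0,0],"gripper":24},{"twist":[-0.1745,0,0],"offset":[0,0,0],"gripper":24},{"twist":[-0.1745,0,0],"offset":[0,0,0],"gripper":24},{"twist":[-0.1745,0,0],"offset":[0,0,0],"gripper":24},{"twist":[-0.1745,0,0],"offset":[0,0,0],"gripper":24},{"twist":[-0.1745,0,0],"offset":[0,0,0],"gripper":24},{"twist":[-0.1745,0,0],"offset":[0,0,0],"gripper":24},{"twist":[-0.1745,0,0],"offset":[0,0,0],"gripper":24},{"twist":[-0.1745,0,0],"offset":[0,0,0],"gripper":24},{"twist":[-0.1745,0,0],"offset":[0,0,0],"gripper":24},{"twist":[-0.1745,0,0],"offset":[0,0,0],"gripper":24},{"twist":[0,0,0],"offset":[0,0,0],"gripper":24}]'; python3 - <<'E'
from w import *
cs();plan(C(-125,0,90),des(.3,1))
E
```

```text
t: 26.28
tool_pos: [334.1, 104.9, 183.8]
ee_rot: [0.207, 1.563, -0.206]
contact_force: [-0.6, 0.5, -0.5]
finger_gap: 0.241
t 26.27 case X -188.6 Y -0.7 TCPz 183.8 F case -0.7 0.4 -0.5 q [ 0.67  0.4  -1.4   2.23  0.5   0.91  0.26] gap 0.24
t 26.27 pos [334.1 104.9 183.8] F [-0.6  0.5 -0.5] gap 0.241
q [ 0.67  0.4  -1.4   2.23  0.5   0.91  0.26]
now-tool offset cm [9.37 0.09 6.37] twist [-0.004 -0.302  0.   ]
offset cm in desired frame [10.84  0.07  3.3 ]
```

```bash
python3 -m jog '[{"twist":[0,0,0],"offset":[0,0,1.5],"gripper":24},{"twist":[0,0,0],"offset":[0,0,1.5],"gripper":24},{"twist":[0,-0.1,0],"offset":[0,0,0],"gripper":24},{"twist":[0,0,0],"offset":[0,0,0],"gripper":24}]'; python3 - <<'E'
from w import *
cs();plan(C(-125,0,90),des(.3,1))
E
```

```text
t: 26.78
tool_pos: [363.2, 97.0, 184.5]
ee_rot: [0.191, 1.461, -0.214]
contact_force: [0.1, -0.3, 0.1]
finger_gap: 0.24
t 26.77 case X -158.4 Y -0.9 TCPz 184.5 F case 0.2 -0.2 0.1 q [ 0.65  0.36 -1.35  2.24  0.59  0.85  0.22] gap 0.24
t 26.77 pos [363.2  97.  184.5] F [ 0.1 -0.3  0.1] gap 0.24
q [ 0.65  0.36 -1.35  2.24  0.59  0.85  0.22]
now-tool offset cm [9.74 0.11 2.37] twist [-0.003 -0.199  0.002]
offset cm in desired frame [10.01  0.09  0.4 ]
```

```bash
python3 -m jog '[{"twist":[0,-0.1,0],"offset":[0,0,0],"gripper":24},{"twist":[0,-0.1,0],"offset":[0,0,0],"gripper":24},{"twist":[0,0,0],"offset":[2.5,0,0],"gripper":24},{"twist":[0,0,0],"offset":[2.5,0,0],"gripper":24},{"twist":[0,0,0],"offset":[2,0,0],"gripper":24},{"twist":[0,0,0],"offset":[0,0,0],"gripper":24}]'; python3 - <<'E'
from w import *
cs();plan(C(-120,0,74),des(.3,1))
E
```

```text
t: 27.52
tool_pos: [383.6, 91.8, 116.4]
ee_rot: [0.166, 1.266, -0.227]
contact_force: [-0.3, 1.2, -0.4]
finger_gap: 0.241
t 27.52 case X -137.3 Y -0.7 TCPz 116.4 F case -0.6 1.1 -0.4 q [ 0.29  0.4  -1.05  2.45  1.16  0.64 -0.39] gap 0.24
t 27.52 pos [383.6  91.8 116.4] F [-0.3  1.2 -0.4] gap 0.241
q [ 0.29  0.4  -1.05  2.45  1.16  0.64 -0.39]
now-tool offset cm [4.56 0.08 0.41] twist [-0.003 -0.003  0.002]
offset cm in desired frame [4.56 0.07 0.39]
```

```bash
python3 -m jog '[{"twist":[0,0.1,0],"offset":[0,0,1],"gripper":24},{"twist":[0,0,0],"offset":[1.5,0,0.7],"gripper":24},{"twist":[0,0,0],"offset":[0,0,0],"gripper":24}]'; python3 - <<'E'
from w import *
cs();plan(C(-108,0,77),des(.2,1))
E
```

```text
t: 27.9
tool_pos: [402.3, 86.3, 107.1]
ee_rot: [0.18, 1.358, -0.222]
contact_force: [-1.0, -0.4, 0.1]
finger_gap: 0.238
t 27.9 case X -117.9 Y -1.2 TCPz 107.1 F case -0.8 -0.6 0.1 q [ 0.37  0.46 -1.04  2.36  1.02  0.66 -0.16] gap 0.24
t 27.9 pos [402.3  86.3 107.1] F [-1.  -0.4  0.1] gap 0.238
q [ 0.37  0.46 -1.04  2.36  1.02  0.66 -0.16]
now-tool offset cm [3.15 0.13 0.35] twist [-0.005  0.004  0.002]
offset cm in desired frame [3.14 0.12 0.37]
```

```bash
python3 -m jog '[{"twist":[0,0,0],"offset":[1.6,0.1,0.2],"gripper":24},{"twist":[0,0,0],"offset":[1.5,0,0.2],"gripper":24},{"twist":[0,0,0],"offset":[0,0,0],"gripper":24},{"twist":[0,0,0],"offset":[0.05,0,0.4],"gripper":24},{"twist":[0,0,0],"offset":[0.1,0,0.4],"gripper":24},{"twist":[0,0,0],"offset":[0,0,0],"gripper":24}]'; python3 - <<'E'
from w import *
cs();plan(C(-91,0,77),des(.2,1))
E
```

```text
t: 28.65
tool_pos: [420.2, 82.8, 78.0]
ee_rot: [0.179, 1.356, -0.221]
contact_force: [-0.1, 0.3, 0.9]
finger_gap: 0.243
t 28.65 case X -99.7 Y -0.1 TCPz 78.0 F case -0.2 0.3 0.9 q [ 0.31  0.53 -0.96  2.36  1.16  0.64 -0.26] gap 0.24
t 28.65 pos [420.2  82.8  78. ] F [-0.1  0.3  0.9] gap 0.243
q [ 0.31  0.53 -0.96  2.36  1.16  0.64 -0.26]
now-tool offset cm [0.28 0.01 0.83] twist [-0.004  0.006  0.001]
offset cm in desired frame [0.27 0.01 0.83]
```

```bash
python3 -m jog '[{"twist":[0,0,0],"offset":[0.1,0,0.3],"gripper":24},{"twist":[0,0,0],"offset":[0.1,0,0.3],"gripper":24},{"twist":[0,0,0],"offset":[0.05,0,0.2],"gripper":24},{"twist":[0,0,0],"offset":[0,0,0],"gripper":24}]'; python3 - <<'E'
from w import *
cs()
E
```

```text
t: 29.15
tool_pos: [427.8, 80.7, 76.7]
ee_rot: [0.178, 1.357, -0.221]
contact_force: [0.5, 0.6, 0.6]
finger_gap: 0.24
t 29.15 case X -91.7 Y -0.1 TCPz 76.7 F case 0.3 0.7 0.6 q [ 0.32  0.55 -0.96  2.34  1.15  0.65 -0.24] gap 0.24
```

```bash
python3 -m jog '[{"twist":[0,0,0],"offset":[0.05,0,0.2],"gripper":24},{"twist":[0,0,0],"offset":[0,0,0.2],"gripper":24},{"twist":[0,0,0],"offset":[0,0,0],"gripper":24}]'; python3 - <<'E'
from w import *
cs()
E
```

```text
t: 29.52
tool_pos: [428.6, 80.5, 76.5]
ee_rot: [0.177, 1.362, -0.219]
contact_force: [-13.1, 3.9, 6.4]
finger_gap: 0.242
t 29.52 case X -90.9 Y -0.1 TCPz 76.5 F case -13.7 0.4 6.4 q [ 0.33  0.55 -0.96  2.34  1.15  0.65 -0.22] gap 0.24
```

```bash
python3 -m jog '[{"twist":[0,0,0],"offset":[0,0,-1],"gripper":24},{"twist":[0,0,0],"offset":[-0.5,0,-2],"gripper":24},{"twist":[0,0,0],"offset":[-4,0,-2],"gripper":24},{"twist":[0,0,0],"offset":[-5,0,0],"gripper":24},{"twist":[0,0,0],"offset":[-5,0,0],"gripper":24},{"twist":[0,0,0],"offset":[0,0,0],"gripper":24}]'; python3 - <<'E'
from w import *
cs()
import pickle;pickle.dump(bot.calibration('wrist'),open('c16.pkl','wb'))
for n in('wrist','scene','top'):
  im=bot.camera(n)[:,:,::-1]; cv2.imwrite(f'pics/{n}16.png',im)
E
```

```text
t: 30.28
tool_pos: [357.3, 99.4, 211.3]
ee_rot: [0.181, 1.351, -0.225]
contact_force: [0.9, 0.1, 0.8]
finger_gap: 0.24
t 30.27 case X -164.6 Y -0.0 TCPz 211.3 F case 0.9 0.3 0.8 q [ 0.7   0.19 -1.36  2.27  0.52  0.76  0.3 ] gap 0.24
```

View pics/wrist16.png

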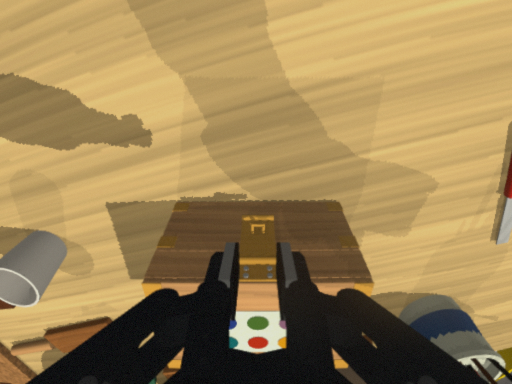

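View pics/scene16.png

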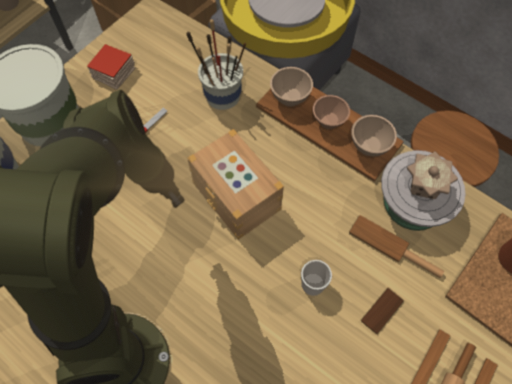

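View pics/top16.png

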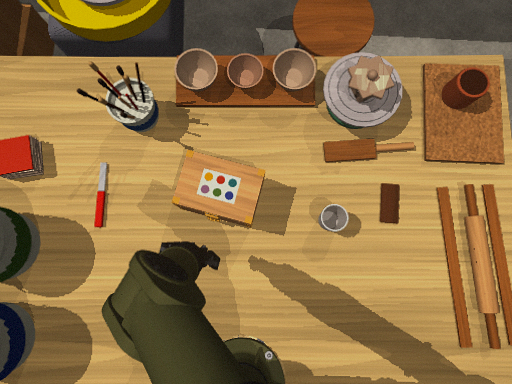

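```bash
python3 - <<'E'
from w import *
import pickle
c=pickle.load(open('c16.pkl','rb'))
im=cv2.imread('pics/wrist16.png');cv2.imwrite('pics/w16z.png',cv2.resize(im[190:290,200:320],None,fx=6,fy=6,interpolation=cv2.INTER_CUBIC))
for a in(0,.1,.2,.3): print(a,proj(c,[C(-76.5-66*np.sin(a),0,116-66*np.cos(a))]).round(1)[0])
print('case bottom',proj(c,[C(-72.5,0,0)]),'rim',proj(c,[C(-72.5,0,98)]),'lid front',proj(c,[C(-72.5,0,142)]))
E
```

```text
0 [257.6 220.8]
0.1 [257.6 216.2]
0.2 [257.6 212. ]
0.3 [257.6 208.1]
case bottom [[257.61338455 200.65166842]] rim [[257.73469577 251.62811514]] lid front [[257.81282816 284.79194283]]
```

View pics/w16z.png

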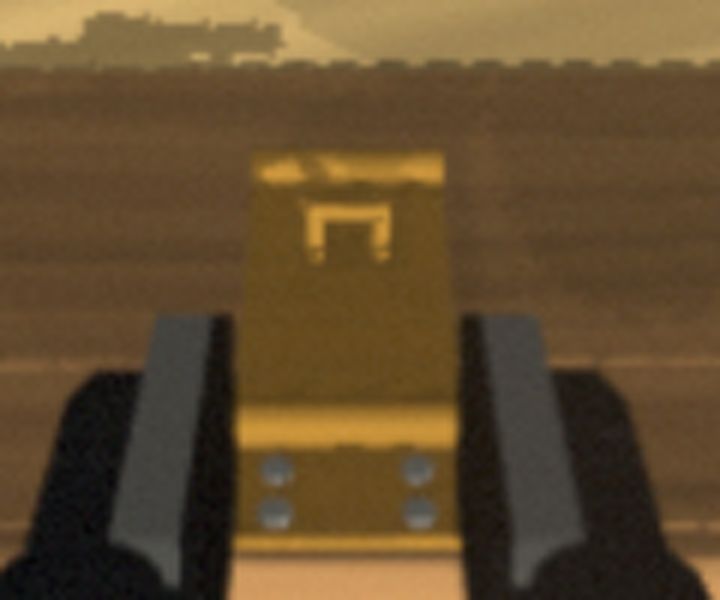

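```bash
python3 - <<'E'
from w import *
cs()
print(bot.sign_off())
E
```

```text
t 30.43 case X -166.1 Y -0.6 TCPz 208.2 F case 0.6 1.0 0.4 q [ 0.69  0.2  -1.35  2.28  0.53  0.76  0.29] gap 0.24
the job is handed in; nothing more can be done
None
```

I put the teal bottle into the empty front-left compartment, closed the lid, folded the hasp down last, and handed the job in at t = 30.4 s.

- **Bottle:** I lowered it by the cap until the wrist force rose about 7 N at the height expected for the floor. I then opened the fingers with the lid still open. The wrist and scene views afterwards showed it upright in its compartment.
- **Lid:** I pushed it from behind along its arc until it stopped hard, with the fingertips at its shut height of 142 mm and 17 N. The last pictures show it closed all round.
- **Hasp, first press:** It was still sticking out at about 1.45 rad once the lid was shut. The first press with an upright tool left it near 0.1 rad, probably because the fingers stopped on the hinge barrel. That was inside the 0.15 limit but tight.
- **Hasp, second press:** I turned the wrist half a turn, tilted the tool and pressed again lower down. The last close-up shows the staple through the slot and the hasp within about 0.06 rad of flat.
- **Other things on the bench:** The cup, paddle, knife and rib look to be where they were at the start. I did not measure this. The packed bottles could not be seen once the lid was shut.
- **Disagreements:** The camera position estimates differed by 2 to 6 mm, and the off-axis wrist readings were worst. I lined the bottle up mainly on the compartment walls in the wrist view, with the top and scene cap positions as a check. At the end the arm was clear of everything and the force read about zero.

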